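Unpack the bail-handled pot, click its handle upright and carry it to the hob

TASK

Take the dark pot out of the green colander by its rim, stand it on the free counter and let go; there, without levering its foot off the counter, swing its wire handle up until you feel it click fast, and let go to see that it stays up. Then carry the pot by the handle's red grip to the induction hob and set it down gently in the middle of the cooking ring. Leave the colander standing where it is, and do not disturb the soup bowl, spice tin and pot lid.

Things in the scene. Friction and masses are not known exactly. Their poses are not given: they have to be found in the camera images.
- pot: Dark cast aluminium pot, open, 0.7 to 0.9 kg with its handle, centre of mass about 37 mm up. Origin: centre of the underside; z up. The folded handle sticks out to its +x. 80 mm high, 130 mm outside, foot 120 mm, inside 120 mm, inner floor 6 mm up. Rim band 8 mm thick, 136 mm outside, from 58 to 80 mm height. Ears with the lock at +y and -y reach 94 mm out from the axis, 52 mm wide, 96 mm up.
- sleeve: Red grip, 16 mm diameter, 66 mm long along pot y, free to spin on its wire handle. Origin: its centre, 106 mm from the hinge axis. Folded: 105 mm out to pot +x, 81 mm above the underside (0.10 rad above level), 29 mm clear of the rim. Swung up over the pot and locked, it stands within 0.3 rad of the pot's axis, to either side; where differs each time and is not shown.
- bail_hinge (a point): Middle of the handle's hinge axis, which runs along pot y, on the pot's axis 70 mm up. The lock resists with 2 to 3 N at the grip some 0.2 rad before the end, then pulls in, then a firm stop: 4 N and more across the handle means seated. Not seated, it drops back to folded. Above 2.5 N across the upright handle the pot tips, unless one leans about 8 N on the grip towards the hinge.
- colander: Green plastic colander, 0.38 kg, loose, on 3 short feet; the pot starts in it, standing on its floor. Origin: centre of its underside on the counter. Inner floor 17 mm up; rim 108 mm up and 292 mm across over its flange; inside 266 mm across at the rim, 246 mm at 45 mm height.
- hob_zone (a point): Centre of the cooking ring on the black glass top of the white induction cooker, which stands fast (350 x 280 mm, top 62.5 mm above the counter, controls towards its own -x). The point lies on the glass; the outer grey ring is 176 mm across. The cooker's own centre lies 45 mm from it, towards the point's -x.
- table: Stainless steel counter, fixed, top at z = 0. Its middle, ahead of the robot between cooker and colander, is free.
- soup_bowl: White ceramic soup bowl, 150 mm across, 62 mm high. Bystander. Origin: centre of the underside.
- spice_tin: Red plastic spice tin with a twist cap, 58 mm diameter, 91 mm high. Bystander. Origin: centre of the underside.
- pot_lid: Dented aluminium pot lid lying on the counter, 144 mm across, 42 mm high with its black knob. Bystander. Origin: centre of the underside.
Things that resemble listed ones, but are neither listed nor needed, are in the scene too. Leave any orange look-alike of the pot alone.

How it is judged:
By the outcome, as a careful person would: the job done as asked, in the order asked, and still so for the second after the job is handed in, with the robot touching nothing.
It also fails if it takes over 72 s, if anything falls off the work surface, if the arm or the gripper's body presses on something with over 40 N, if the wrist force passes 120 N, or if a joint passes its speed limit or range.

ROBOT

A 6-joint arm with a two-finger parallel gripper is mounted at the origin on the work surface. World frame = base frame: x ahead of the robot, y to its left, z up, the work surface at z = 0. Lengths are in m, angles in rad, forces in N, time in s.
With the tool pointing down it reaches from about 0.225 to 0.725 m from the base axis. Payload 3.1 kg.
Tool frame: the origin (TCP) lies midway between the tips of the shut fingers; the grasp point (between the pads) lies 19 mm behind it (pinch_z is the distance from the TCP to the grasp point, in m); z points along the fingers, y is the line along which they close (so a half turn about z gives the same grasp; the last joint's range is limited). The gripper opens to 85 mm and grips with 20 to 120 N. Pads are 22 mm wide; open, the fingers measure 114 mm over their backs; the gripper's body (76 mm by 85 mm) begins 54 mm behind the grasp point. The pads swing forward as they close: fully open they stand 13 mm farther back than shut.
Start: joints at [1.116, 0.048, 0.099, 1.622, 0, 1.443], TCP at [0.169, 0.497, 0.193] pointing down, gripper open.
Joint ranges: [-2.91, 2.91], [-0.99, 1.94], [-1.21, 1.42], [-2.12, 2.29], [-1.49, 1.47], [-3.14, 3.14]. Speed limits (rad/s): [2.79, 2.79, 3.14, 3.14, 3.14, 3.14].

INTERFACE

Orientations are given as a rotation vector (axis times angle).
In Python, from station import observe, get_image, hand_in, pinch_z gives the robot as it stands. The module is installed in compiled form; this text tells all that it offers.
- The arm moves only by the tool jog_arm, never from a script. Its argument "series" is a list of rows, each an object of numbers: "claw": the opening, from 0 (shut) to 1 (fully open); "dx", "dy", "dz": the shift along the tool's x, y, z in mm; "roll": the turn about the tool's z in rad. In form: [{"claw": .., "dx": .., "dy": .., "dz": .., "roll": ..}, ...]. A call has 1 to 12 rows; each row shifts and turns the commanded pose from where the row before left it, along the tool's axes as they then stand; what a row does not reach is not made up. A row lasts 1/10 s, in which the tool goes at most 50 mm and 8.59 degrees, less where a joint would pass 70% of its speed; a pose out of reach is approached as far as the arm can. A call with a gripper value outside its range is refused whole. The fingers move at their own pace and stop on an object; "grip_force" is the grip in N (left out, the last holds). Time passes only in rows, so rows that do not move let the fingers close. It gives the time, the measured TCP pose, the force, the opening and the grip force at its end, in the units of the state.
- observe(): the state, without advancing time (a new reading comes with each control period).
- get_image(name): name is "scene" or "top" or "wrist"; returns a dict with "img" (400x640x3 uint8, blue, green, red), "camera_matrix" (3x3 intrinsics, pixels), "rvec" (rotation vector, rad) and "tvec" (3), from world to camera coordinates, as OpenCV has them; the wrist camera has in their place "tool_from_camera" (4x4, takes a point from camera to tool coordinates, whose origin is the TCP and whose axes are the flange's). Camera axes: x right, y down, z forward; pixel columns grow to the right and rows downward; lengths in m; the calibration is good to about 2 mm. The wrist camera is an equidistant fisheye: a pixel r from the principal point sees the ray r / f radians off the axis. A picture is of the moment at which its call begins: read the wrist's pose just before it. There is no depth.
- hand_in(): hands the job in; it is judged then, once.
The state is a dict: "time": time; "joints": joint angles; "joint_velocities": joint speeds; "effort": joint torques, N m; "ee_pos": TCP position; "ee_rot": TCP orientation; "wrist_force": force on the tool from outside, world axes, zero at the start; "moment": the same for the moment, N m; "gripper_width": opening from 0.0 (shut) to 1.0 (fully open); "grip_force": force on a finger pad.
Only numpy, scipy, OpenCV 4.12 (cv2) and the standard library are available. Lean on these libraries where they do the work, as an engineer would, in place of code of your own. Each camera call takes 0.05 s, during which the arm holds its last target. There are 200 camera calls.

## Working session

There is one attempt and no reset: what is moved stays moved. The work goes in short steps, Python scripts to look and compute and a tool call to move; the robot and the scene stay as the last step left them, time stands still between calls to the robot, and variables do not carry over. Pictures are saved under pics/ and viewed, at most 10 in all, crops included, and the job is handed in when it is done.

Besides the shell and the picture viewer there is one more tool, called after ">>>" as name([rows], argument=value, ...), one row to a line, values as JSON. jog_arm: Moves the arm, as the interface text tells. Its arguments: {"type":"object","properties":{"series":{"type":"array","items":{"type":"object","properties":{"claw":{"type":"number"},"dx":{"type":"number"},"dy":{"type":"number"},"dz":{"type":"number"},"roll":{"type":"number"}}}},"grip_force":{"type":"number"}},"required":["series"]}

```bash
mkdir -p pics
python3 - <<'E'
from station import *
import cv2
s=observe(); print(s, pinch_z)
for n in("scene","top"):
    g=get_image(n); cv2.imwrite(f"pics/{n}0.png",g["img"]); print(n,g["camera_matrix"],g["rvec"],g["tvec"])
E
```

```text
{'time': 0.0, 'joints': array([ 1.11616945e+00,  4.87654569e-02,  9.75376754e-02,  1.62200871e+00,
       -1.35153170e-05,  1.44296935e+00]), 'joint_velocities': array([ 0.00046194, -0.00142867,  0.00053782,  0.00028919,  0.00131965,
       -0.00185461]), 'effort': array([-2.18248347e-04, -3.38789928e+01,  3.20012641e+01,  2.04888411e-02,
       -1.02787208e-04,  6.38110791e-06]), 'ee_pos': array([0.16823912, 0.49654288, 0.19157949]), 'ee_rot': array([-0.51094258, -3.09906569,  0.00367689]), 'wrist_force': array([-0.02048506,  0.26910567, -0.27360677]), 'moment': array([ 0.03320751,  0.0101135 , -0.01113686]), 'grip_force': 0.0, 'gripper_width': 1.0016162515211104} 0.0187
scene [[444.03365322   0.         320.8637231 ]
 [  0.         444.03365322 204.68107156]
 [  0.           0.           1.        ]] [ 1.21907616  2.38055256 -0.87676448] [ 0.45005034 -0.22284201  2.02425137]
top [[413.27245944   0.         318.60907543]
 [  0.         413.27245944 202.79644575]
 [  0.           0.           1.        ]] [ 2.15032032 -2.13625783  0.16090762] [-0.14348012  0.5762961   1.4063126 ]
```

View pics/top0.png

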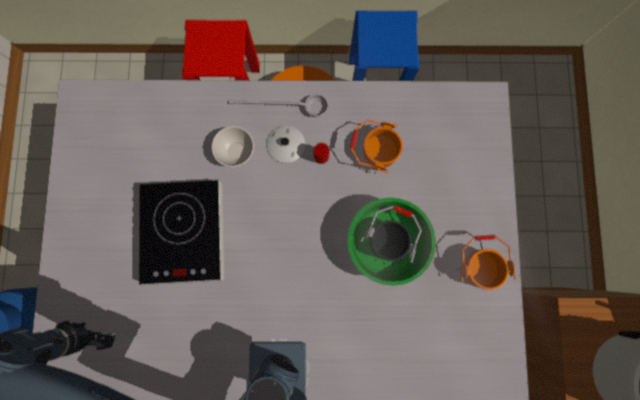

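View pics/scene0.png

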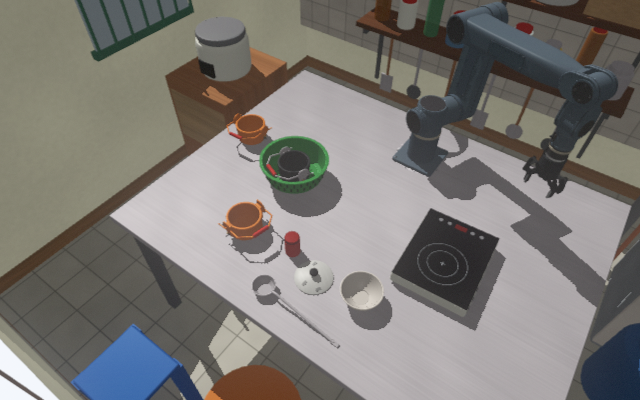

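The top view shows three pots: dark in the green colander (390,240), orange (382,146), and orange (488,268). The dark one in the colander fits the description. Cooker ring is at (179,218), the bowl at (232,146), lid at (286,143) and tin at (321,153). I'll enlarge to confirm.

Run:
```python
import cv2
a=cv2.imread("pics/top0.png")[185:300,335:450]; b=cv2.imread("pics/scene0.png")[130:200,250:340]
a=cv2.resize(a,(575,575),interpolation=cv2.INTER_CUBIC)
cv2.imwrite("pics/crop1.png",a)
```

```text
(no output)
```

View pics/crop1.png

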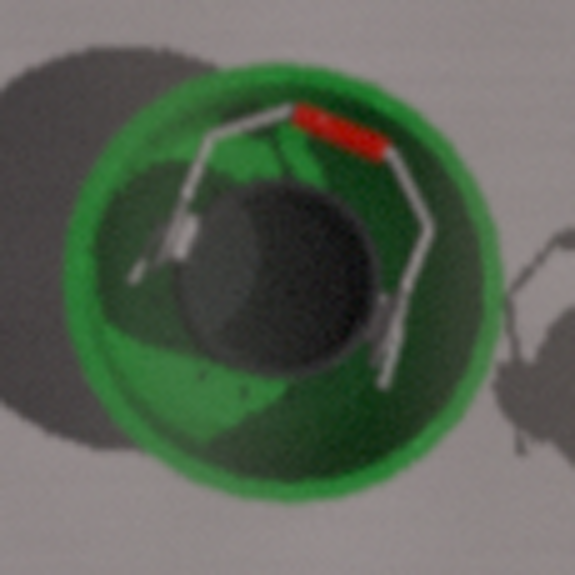

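The crop confirms the dark pot with the red grip inside the green colander: rim centre about (390.5,240.7), red sleeve (403,211.4), folded handle pointing up and slightly right. Next, positions in the world frame.

```bash
cat > h.py <<'E'
import numpy as np, cv2
from station import *
from scipy.spatial.transform import Rotation as R
def ray_plane(o,d,z): return o+d*(z-o[2])/d[2]
def px(g,u,v,z):
    Rm=cv2.Rodrigues(np.array(g["rvec"]))[0]; o=-Rm.T@np.ravel(g["tvec"])
    return ray_plane(o,Rm.T@np.linalg.inv(g["camera_matrix"])@[u,v,1.],z)
def proj(g,P): return cv2.projectPoints(np.atleast_2d(np.float64(P)),np.array(g["rvec"]),np.array(g["tvec"]),np.array(g["camera_matrix"]),None)[0][:,0]
def wpx(g,s,u,v,z):
    K=np.array(g["camera_matrix"]); T=np.array(g["tool_from_camera"])
    x=(u-K[0,2])/K[0,0]; y=(v-K[1,2])/K[1,1]; r=np.hypot(x,y)+1e-12
    d=np.array([x/r*np.sin(r),y/r*np.sin(r),np.cos(r)])
    Rt=R.from_rotvec(s["ee_rot"]).as_matrix()
    return ray_plane(s["ee_pos"]+Rt@T[:3,3],Rt@T[:3,:3]@d,z)
def wproj(g,s,P):
    K=np.array(g["camera_matrix"]); T=np.linalg.inv(g["tool_from_camera"])
    Rt=R.from_rotvec(s["ee_rot"]).as_matrix()
    c=(np.atleast_2d(P)-s["ee_pos"])@Rt@T[:3,:3].T+T[:3,3]
    t=np.arctan2(np.hypot(c[:,0],c[:,1]),c[:,2]); f=np.arctan2(c[:,1],c[:,0])
    return np.c_[K[0,0]*t*np.cos(f)+K[0,2],K[1,1]*t*np.sin(f)+K[1,2]]
def yaw(s): # direction of tool y in world xy
    m=R.from_rotvec(s["ee_rot"]).as_matrix(); return np.arctan2(m[1,1],m[0,1])
def go(s,p,ydir=None):
    """tool-frame shift (mm) to world TCP p, and roll to bring tool y along ydir"""
    m=R.from_rotvec(s["ee_rot"]).as_matrix(); d=m.T@(np.array(p)-s["ee_pos"])*1000
    roll=None
    if ydir is not None:
        a=m.T@[np.cos(ydir),np.sin(ydir),0]; roll=np.arctan2(-a[0],a[1])
        roll=(roll+np.pi/2)%np.pi-np.pi/2
    return d.round(1),roll
E
python3 - <<'E'
from h import *
s=observe(); t=get_image("top")
c=px(t,390.5,240.7,.097); sl=px(t,403,211.4,.098); col=px(t,391.6,241.6,.108); hob=px(t,179,218,.0625)
d=sl-c; f=np.arctan2(d[1],d[0])
print("pot",c,"sleeve",sl,np.hypot(*d[:2]),"dir",f,"col",col,"hob",hob)
for n,p,z in(("bowl",(232,146),.06),("lid",(286,143),.02),("tin",(321,153),.09),("orange",(382,146),.08)):print(n,px(t,*p,z))
print(R.from_rotvec(s["ee_rot"]).as_matrix().round(2),yaw(s),s["joints"])
g=c-.064*np.array([np.cos(f),np.sin(f),0]); print("rim grasp",g,go(s,[g[0],g[1],.2],f))
w=get_image("wrist"); print(w["tool_from_camera"],w["camera_matrix"])
E
```

```text
pot [ 0.44301959 -0.37999232  0.097     ] sleeve [ 0.54156109 -0.42377936  0.098     ] 0.10783196229371493 dir -0.41814654763610704 col [ 0.43941956 -0.38166021  0.108     ] hob [0.51825103 0.34038958 0.0625    ]
bowl [0.77605298 0.16824618 0.06      ]
lid [ 0.80037986 -0.01939368  0.02      ]
tin [ 0.74430392 -0.14685518  0.09      ]
orange [ 0.77365197 -0.35968886  0.08      ]
[[-0.95  0.32 -0.  ]
 [ 0.32  0.95 -0.  ]
 [ 0.   -0.   -1.  ]] 1.2439772009112566 [1.11618091e+00 4.86775146e-02 9.77223616e-02 1.62203967e+00
 1.37546305e-05 1.44300034e+00]
rim grasp [ 0.38453363 -0.35400401  0.097     ] (array([-477.9, -736.2,   -6.8]), np.float64(-1.4794691220198506))
[[ 9.83671477e-04 -9.44580789e-01 -3.28277574e-01  8.42521484e-02]
 [ 9.99999137e-01  1.21516787e-03 -5.00045114e-04  4.20062578e-05]
 [ 8.71245368e-04 -3.28276798e-01  9.44581169e-01 -1.80496541e-01]
 [ 0.00000000e+00  0.00000000e+00  0.00000000e+00  1.00000000e+00]] [[309.70691629   0.         317.74846125]
 [  0.         309.70691629 202.13990798]
 [  0.           0.           1.        ]]
```

>>> jog_arm([
  {"dx": -26.5,"dy": -40.9,"dz": -2},
  {"dx": -26.5,"dy": -40.9,"dz": -2},
  {"dx": -26.5,"dy": -40.9,"dz": -2},
  {"dx": -26.5,"dy": -40.9,"dz": -2},
  {"dx": -26.5,"dy": -40.9,"dz": -2},
  {"dx": -26.5,"dy": -40.9},
  {"dx": -26.5,"dy": -40.9},
  {"dx": -26.5,"dy": -40.9},
  {"dx": -26.5,"dy": -40.9},
  {"dx": -26.5,"dy": -40.9},
  {"dx": -26.5,"dy": -40.9},
  {"dx": -26.5,"dy": -40.9},
])

```text
invalid input at $.series[0]: expected keys claw, dx, dy, dz, roll
```

>>> jog_arm([
  {"dx": -26.5,"dy": -40.9},
  {"dx": -26.5,"dy": -40.9},
  {"dx": -26.5,"dy": -40.9},
  {"dx": -26.5,"dy": -40.9},
  {"dx": -26.5,"dy": -40.9},
  {"dx": -26.5,"dy": -40.9},
  {"roll": 0.1385},
  {"roll": 0.1385},
  {"roll": 0.1385},
  {"roll": 0.1385},
  {"roll": 0.1385},
  {"roll": 0.1385},
])

```text
invalid input at $.series[0]: expected keys claw, dx, dy, dz, roll
```

>>> jog_arm([
  {"roll": 0.1385},
  {"roll": 0.1385},
  {"roll": 0.1385},
  {"roll": 0.1385},
  {"roll": 0.1385},
  {"roll": 0.1385},
  {"dz": 0},
  {"dz": 0},
])

```text
invalid input at $.series[0]: expected keys claw, dx, dy, dz, roll
```

Run:
```python
from h import *
s=observe(); w=get_image("wrist"); print(s["ee_pos"],yaw(s),s["joints"],s["wrist_force"])
cv2.imwrite("pics/w1.png",w["img"])
c=np.array([.443,-.380]); f=-.418; a=np.linspace(0,2*np.pi,73)
P=np.c_[c[0]+.068*np.cos(a),c[1]+.068*np.sin(a),0*a+.097]
im=w["img"].copy(); q=wproj(w,s,P).astype(int)
cv2.polylines(im,[q.reshape(-1,1,2)],True,(0,255,255),1)
e=[[c[0]+.105*np.cos(f),c[1]+.105*np.sin(f),.098]]; print(wproj(w,s,e),wproj(w,s,[[*c,.097]]))
cv2.imwrite("pics/w1o.png",im)
```

```text
[0.16832579 0.49677184 0.19201806] 1.2440041385208853 [1.11619357e+00 4.84904596e-02 9.81272586e-02 1.62203378e+00
 1.51310345e-05 1.44298591e+00] [-0.6644459   0.00370731 -0.16676553]
[[ 53.4164182  412.50332592]] [[ 37.72023522 390.52494851]]
```

View pics/w1o.png

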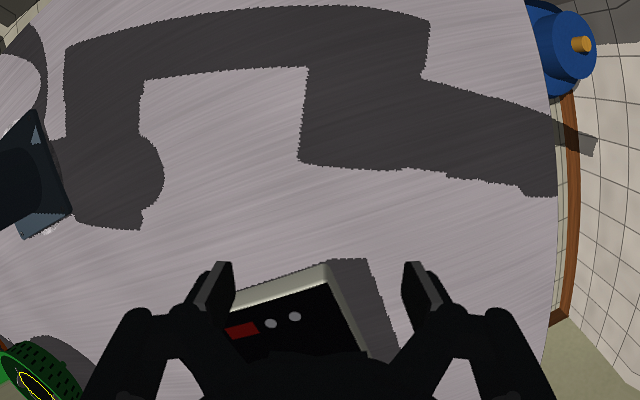

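All keys are required in each row, so the arm hasn't moved and the picture shows only the start view (cooker below the fingers). I'll repeat the moves with full rows.

>>> jog_arm([
  {"claw": 1,"dx": -26.5,"dy": -40.9,"dz": -2,"roll": 0},
  {"claw": 1,"dx": -26.5,"dy": -40.9,"dz": -2,"roll": 0},
  {"claw": 1,"dx": -26.5,"dy": -40.9,"dz": -2,"roll": 0},
  {"claw": 1,"dx": -26.5,"dy": -40.9,"dz": -2,"roll": 0},
  {"claw": 1,"dx": -26.5,"dy": -40.9,"dz": 0,"roll": 0},
  {"claw": 1,"dx": -26.5,"dy": -40.9,"dz": 0,"roll": 0},
  {"claw": 1,"dx": -26.5,"dy": -40.9,"dz": 0,"roll": 0},
  {"claw": 1,"dx": -26.5,"dy": -40.9,"dz": 0,"roll": 0},
  {"claw": 1,"dx": -26.5,"dy": -40.9,"dz": 0,"roll": 0},
  {"claw": 1,"dx": -26.5,"dy": -40.9,"dz": 0,"roll": 0},
  {"claw": 1,"dx": -26.5,"dy": -40.9,"dz": 0,"roll": 0},
  {"claw": 1,"dx": -26.5,"dy": -40.9,"dz": 0,"roll": 0},
])

```text
time: 1.45
ee_pos: [0.3122, -0.0719, 0.2011]
ee_rot: [0.512, 3.098, -0.0]
wrist_force: [0.4, 0.5, -0.2]
gripper_width: 1.001
grip_force: 0.0
```

>>> jog_arm([
  {"claw": 1,"dx": -26.5,"dy": -40.9,"dz": 0,"roll": 0},
  {"claw": 1,"dx": -26.5,"dy": -40.9,"dz": 0,"roll": 0},
  {"claw": 1,"dx": -26.5,"dy": -40.9,"dz": 0,"roll": 0},
  {"claw": 1,"dx": -26.5,"dy": -40.9,"dz": 0,"roll": 0},
  {"claw": 1,"dx": -26.5,"dy": -40.9,"dz": 0,"roll": 0},
  {"claw": 1,"dx": -26.5,"dy": -40.9,"dz": 0,"roll": 0},
  {"claw": 1,"dx": 0,"dy": 0,"dz": 0,"roll": 0.1385},
  {"claw": 1,"dx": 0,"dy": 0,"dz": 0,"roll": 0.1385},
  {"claw": 1,"dx": 0,"dy": 0,"dz": 0,"roll": 0.1385},
  {"claw": 1,"dx": 0,"dy": 0,"dz": 0,"roll": 0.1385},
  {"claw": 1,"dx": 0,"dy": 0,"dz": 0,"roll": 0.1385},
  {"claw": 1,"dx": 0,"dy": 0,"dz": 0,"roll": 0.1385},
])

```text
time: 2.65
ee_pos: [0.3839, -0.3531, 0.2006]
ee_rot: [-1.726, -2.624, -0.0]
wrist_force: [-0.4, 0.6, 0.7]
gripper_width: 1.001
grip_force: 0.0
```

>>> jog_arm([
  {"claw": 1,"dx": 0,"dy": 0,"dz": 0,"roll": 0.1385},
  {"claw": 1,"dx": 0,"dy": 0,"dz": 0,"roll": 0.1385},
  {"claw": 1,"dx": 0,"dy": 0,"dz": 0,"roll": 0.1385},
  {"claw": 1,"dx": 0,"dy": 0,"dz": 0,"roll": 0.1385},
  {"claw": 1,"dx": 0,"dy": 0,"dz": 0,"roll": 0.1385},
  {"claw": 1,"dx": 0,"dy": 0,"dz": 0,"roll": 0.1385},
  {"claw": 1,"dx": 0,"dy": 0,"dz": 0,"roll": 0},
  {"claw": 1,"dx": 0,"dy": 0,"dz": 0,"roll": 0},
])

```text
time: 3.45
ee_pos: [0.3839, -0.3531, 0.2007]
ee_rot: [-2.631, -1.716, 0.0]
wrist_force: [0.1, -0.1, -0.3]
gripper_width: 1.002
grip_force: 0.0
```

```bash
cat > look.py <<'E'
from h import *
import sys
n=sys.argv[1]; s=observe(); w=get_image("wrist"); print(s["time"],s["ee_pos"],yaw(s),s["joints"].round(2),s["wrist_force"].round(2))
c=np.array([float(v) for v in sys.argv[2:4]]); f=float(sys.argv[4]); zb=float(sys.argv[5]); a=np.linspace(0,2*np.pi,73)
im=w["img"].copy()
for r,z in((.068,.08),(.060,.08)):
    q=wproj(w,s,np.c_[c[0]+r*np.cos(a),c[1]+r*np.sin(a),0*a+z+zb]).astype(int)
    cv2.polylines(im,[q.reshape(-1,1,2)],True,(0,255,255),1)
e=wproj(w,s,[[c[0]+.105*np.cos(f)+k*np.sin(f),c[1]+.105*np.sin(f)-k*np.cos(f),.081+zb] for k in(-.033,.033)]).astype(int)
cv2.line(im,tuple(map(int,e[0])),tuple(map(int,e[1])),(255,255,0),1)
cv2.imwrite(f"pics/{n}.png",w["img"]); cv2.imwrite(f"pics/{n}o.png",im)
E
python3 look.py w2 .443 -.380 -.418 .017
```

```text
3.45 [ 0.38391115 -0.35308709  0.20065603] -0.41507362672859843 [-0.87  0.04  0.11  1.64 -0.    1.11] [ 0.06 -0.09 -0.32]
```

View pics/w2o.png

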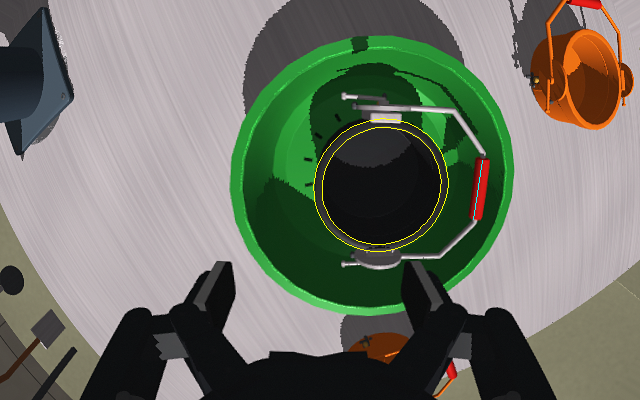

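The wrist view shows the predicted rim (yellow, centre ≈(382,186)) and sleeve (≈(481,188)) lie right on the pot; the estimate is good. Half closing the claw, then descending over the rim's −x side.

>>> jog_arm([
  {"claw": 0.5,"dx": -0.6,"dy": 0.9,"dz": 20,"roll": 0},
  {"claw": 0.5,"dx": 0,"dy": 0,"dz": 20,"roll": 0},
  {"claw": 0.5,"dx": 0,"dy": 0,"dz": 20,"roll": 0},
  {"claw": 0.5,"dx": 0,"dy": 0,"dz": 20,"roll": 0},
  {"claw": 0.5,"dx": 0,"dy": 0,"dz": 20,"roll": 0},
  {"claw": 0.5,"dx": 0,"dy": 0,"dz": 20,"roll": 0},
  {"claw": 0.5,"dx": 0,"dy": 0,"dz": 14,"roll": 0},
  {"claw": 0.5,"dx": 0,"dy": 0,"dz": 0,"roll": 0},
])

```text
time: 4.3
ee_pos: [0.3831, -0.3524, 0.0642]
ee_rot: [-2.629, -1.711, 0.001]
wrist_force: [-0.4, -0.2, 0.4]
gripper_width: 0.502
grip_force: 0.0
```

>>> jog_arm([
  {"claw": 0.05,"dx": 0,"dy": 0,"dz": 0,"roll": 0},
  {"claw": 0.05,"dx": 0,"dy": 0,"dz": 0,"roll": 0},
  {"claw": 0.0,"dx": 0,"dy": 0,"dz": 0,"roll": 0},
  {"claw": 0.0,"dx": 0,"dy": 0,"dz": 0,"roll": 0},
  {"claw": 0.0,"dx": 0,"dy": 0,"dz": 0,"roll": 0},
  {"claw": 0.0,"dx": 0,"dy": 0,"dz": 0,"roll": 0},
  {"claw": 0.0,"dx": 0,"dy": 0,"dz": 0,"roll": 0},
], grip_force=100)

```text
time: 5.0
ee_pos: [0.3845, -0.3541, 0.0669]
ee_rot: [2.634, 1.712, -0.0]
wrist_force: [-0.2, -0.2, 0.6]
gripper_width: 0.001
grip_force: 0.0
```

```bash
python3 look.py w3 .443 -.380 -.418 .017
```

```text
5.0 [ 0.38453161 -0.35409318  0.06686318] -0.4180109339073204 [-0.87  0.05 -0.15  1.37 -0.    1.12] [-0.15 -0.16  0.62]
```

View pics/w3o.png

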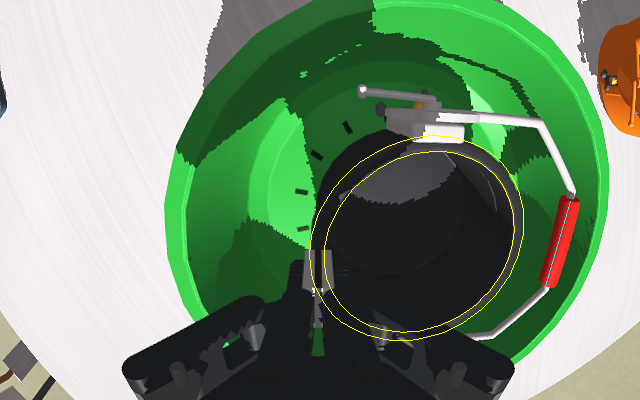

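Run:
```python
import cv2,numpy as np
a=cv2.imread("pics/w3.png")[120:350,270:540]
a=np.clip((a/255.)**.45*255,0,255).astype(np.uint8)
cv2.imwrite("pics/crop3.png",cv2.resize(a,None,fx=2.6,fy=2.6,interpolation=cv2.INTER_CUBIC))
```

```text
(no output)
```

View pics/crop3.png

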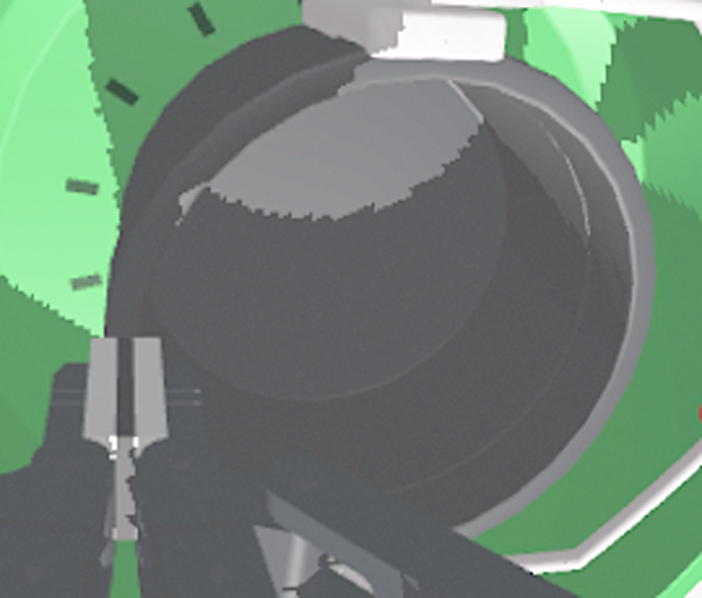

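>>> jog_arm([
  {"claw": 0.0,"dx": 0,"dy": 0,"dz": -2,"roll": 0},
  {"claw": 0.0,"dx": 0,"dy": 0,"dz": -2,"roll": 0},
  {"claw": 0.0,"dx": 0,"dy": 0,"dz": 0,"roll": 0},
], grip_force=100)

```text
time: 5.35
ee_pos: [0.3848, -0.3543, 0.0713]
ee_rot: [2.633, 1.712, 0.0]
wrist_force: [-0.4, 0.1, 0.0]
gripper_width: 0.005
grip_force: 0.0
```

Run:
```python
from h import *
s=observe(); w=get_image("wrist"); print(s["gripper_width"],s["grip_force"],s["wrist_force"],s["moment"])
print(wproj(w,s,[s["ee_pos"],s["ee_pos"]+[0,0,.0187],[.3845,-.354,.097]]))
```

```text
0.00487278132701322 0.0 [-0.35728031  0.05500735  0.03369524] [-0.05231395  0.00391576 -0.02566081]
[[317.02866605 234.2560836 ]
 [317.0341237  247.71279242]
 [316.39744877 253.11153199]]
```

The fingers shut without holding anything. From the pictures, the visible fingertips lie at v≈250 shut (262 open). Along the tool's axis that is about 40 mm behind the reported TCP, so they probably closed above the rim. Going 34 mm deeper is clear of the pot's and colander's floors under either reading, so I'll try that.

>>> jog_arm([
  {"claw": 0.5,"dx": 0,"dy": 0,"dz": 0,"roll": 0},
  {"claw": 0.5,"dx": 0,"dy": 0,"dz": 0,"roll": 0},
  {"claw": 0.5,"dx": 0,"dy": 0,"dz": 0,"roll": 0},
  {"claw": 0.5,"dx": 0,"dy": 0,"dz": 0,"roll": 0},
  {"claw": 0.5,"dx": 0,"dy": 0,"dz": 8,"roll": 0},
  {"claw": 0.5,"dx": 0,"dy": 0,"dz": 8,"roll": 0},
  {"claw": 0.5,"dx": 0,"dy": 0,"dz": 8,"roll": 0},
  {"claw": 0.5,"dx": 0,"dy": 0,"dz": 8,"roll": 0},
  {"claw": 0.5,"dx": 0,"dy": 0,"dz": 2,"roll": 0},
  {"claw": 0.5,"dx": 0,"dy": 0,"dz": 0,"roll": 0},
])

```text
time: 6.4
ee_pos: [0.3841, -0.3535, 0.0359]
ee_rot: [-2.633, -1.711, 0.0]
wrist_force: [0.3, 0.3, 0.2]
gripper_width: 0.5
grip_force: 0.0
```

>>> jog_arm([
  {"claw": 0.0,"dx": 0,"dy": 0,"dz": 0,"roll": 0},
  {"claw": 0.0,"dx": 0,"dy": 0,"dz": 0,"roll": 0},
  {"claw": 0.0,"dx": 0,"dy": 0,"dz": 0,"roll": 0},
  {"claw": 0.0,"dx": 0,"dy": 0,"dz": 0,"roll": 0},
  {"claw": 0.0,"dx": 0,"dy": 0,"dz": 0,"roll": 0},
  {"claw": 0.0,"dx": 0,"dy": 0,"dz": 0,"roll": 0},
], grip_force=40)

```text
time: 7.0
ee_pos: [0.3848, -0.3539, 0.0374]
ee_rot: [2.633, 1.713, 0.001]
wrist_force: [-0.5, 2.3, 4.6]
gripper_width: 0.066
grip_force: 39.9
```

>>> jog_arm([
  {"claw": 0.0,"dx": 0,"dy": 0,"dz": 0,"roll": 0},
  {"claw": 0.0,"dx": 0,"dy": 0,"dz": 0,"roll": 0},
  {"claw": 0.0,"dx": 0,"dy": 0,"dz": -3,"roll": 0},
  {"claw": 0.0,"dx": 0,"dy": 0,"dz": -4,"roll": 0},
  {"claw": 0.0,"dx": 0,"dy": 0,"dz": -4,"roll": 0},
  {"claw": 0.0,"dx": 0,"dy": 0,"dz": -4,"roll": 0},
  {"claw": 0.0,"dx": 0,"dy": 0,"dz": 0,"roll": 0},
], grip_force=100)

```text
time: 7.7
ee_pos: [0.3842, -0.354, 0.0515]
ee_rot: [-2.634, -1.711, 0.001]
wrist_force: [-0.2, -0.2, -7.9]
gripper_width: 0.055
grip_force: 97.7
```

```bash
python3 look.py w4 .443 -.380 -.418 .032
python3 - <<'E'
from station import *
s=observe();print(s["gripper_width"],s["grip_force"],s["wrist_force"],s["moment"])
E
```

```text
7.7 [ 0.38416869 -0.35403508  0.0515221 ] -0.41835758385988964 [-0.87  0.06 -0.17  1.34 -0.    1.12] [-0.21 -0.19 -7.87]
0.05110591035122935 97.64154707605485 [-0.72956655 -0.12314831 -8.47447574] [ 0.2555833   0.53915627 -0.01569594]
```

View pics/w4o.png

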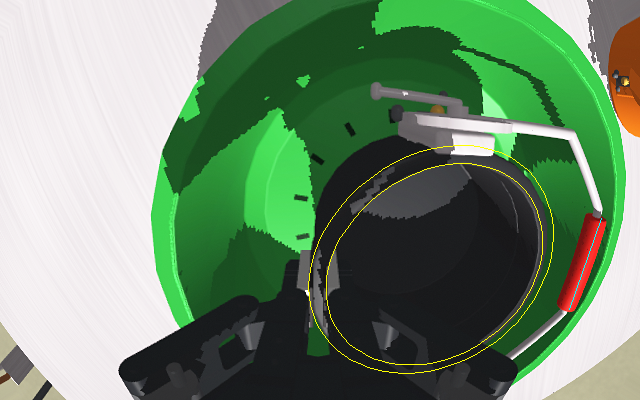

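The pot is off the colander floor (8.3 N of weight), its far side slightly low, and the handle is still folded. Lifting clear and carrying to the free middle.

>>> jog_arm([
  {"claw": 0.0,"dx": 0,"dy": 0,"dz": -6,"roll": 0},
  {"claw": 0.0,"dx": 0,"dy": 0,"dz": -12,"roll": 0},
  {"claw": 0.0,"dx": 0,"dy": 0,"dz": -15,"roll": 0},
  {"claw": 0.0,"dx": 0,"dy": 0,"dz": -15,"roll": 0},
  {"claw": 0.0,"dx": 0,"dy": 0,"dz": -15,"roll": 0},
  {"claw": 0.0,"dx": 0,"dy": 0,"dz": -15,"roll": 0},
  {"claw": 0.0,"dx": 0,"dy": 0,"dz": -15,"roll": 0},
  {"claw": 0.0,"dx": 0,"dy": 0,"dz": -12,"roll": 0},
  {"claw": 0.0,"dx": 0,"dy": 0,"dz": -7,"roll": 0},
  {"claw": 0.0,"dx": 0,"dy": 0,"dz": -3,"roll": 0},
  {"claw": 0.0,"dx": 0,"dy": 0,"dz": 0,"roll": 0},
], grip_force=120)

```text
time: 8.85
ee_pos: [0.3846, -0.3542, 0.167]
ee_rot: [2.634, 1.712, 0.0]
wrist_force: [1.6, 0.1, -9.3]
gripper_width: 0.044
grip_force: 119.6
```

>>> jog_arm([
  {"claw": 0.0,"dx": 8,"dy": -4.2,"dz": 0,"roll": 0},
  {"claw": 0.0,"dx": 17,"dy": -8.9,"dz": 0,"roll": 0},
  {"claw": 0.0,"dx": 25,"dy": -13.1,"dz": 0,"roll": 0},
  {"claw": 0.0,"dx": 25,"dy": -13.1,"dz": 0,"roll": 0},
  {"claw": 0.0,"dx": 25,"dy": -13.1,"dz": 0,"roll": 0},
  {"claw": 0.0,"dx": 25,"dy": -13.1,"dz": 0,"roll": 0},
  {"claw": 0.0,"dx": 25,"dy": -13.1,"dz": 0,"roll": 0},
  {"claw": 0.0,"dx": 25,"dy": -13.1,"dz": 0,"roll": 0},
  {"claw": 0.0,"dx": 25,"dy": -13.1,"dz": 0,"roll": 0},
  {"claw": 0.0,"dx": 25,"dy": -13.1,"dz": 0,"roll": 0},
  {"claw": 0.0,"dx": 25,"dy": -13.1,"dz": 0,"roll": 0},
  {"claw": 0.0,"dx": 25,"dy": -13.1,"dz": 0,"roll": 0},
])

```text
time: 10.05
ee_pos: [0.3632, -0.042, 0.1659]
ee_rot: [-2.632, -1.711, -0.0]
wrist_force: [0.6, 0.1, -8.4]
gripper_width: 0.044
grip_force: 119.8
```

>>> jog_arm([
  {"claw": 0.0,"dx": 20,"dy": -10.5,"dz": 0,"roll": 0},
  {"claw": 0.0,"dx": 15,"dy": -7.8,"dz": 0,"roll": 0},
  {"claw": 0.0,"dx": 7,"dy": -3.6,"dz": 0,"roll": 0},
  {"claw": 0.0,"dx": 3,"dy": -1.2,"dz": 0,"roll": 0},
  {"claw": 0.0,"dx": 0,"dy": 0,"dz": 10,"roll": 0},
  {"claw": 0.0,"dx": 0,"dy": 0,"dz": 20,"roll": 0},
  {"claw": 0.0,"dx": 0,"dy": 0,"dz": 20,"roll": 0},
  {"claw": 0.0,"dx": 0,"dy": 0,"dz": 20,"roll": 0},
  {"claw": 0.0,"dx": 0,"dy": 0,"dz": 15,"roll": 0},
  {"claw": 0.0,"dx": 0,"dy": 0,"dz": 15,"roll": 0},
  {"claw": 0.0,"dx": 0,"dy": 0,"dz": 8,"roll": 0},
  {"claw": 0.0,"dx": 0,"dy": 0,"dz": 2,"roll": 0},
])

```text
time: 11.25
ee_pos: [0.3601, 0.0059, 0.055]
ee_rot: [-2.633, -1.709, 0.004]
wrist_force: [-0.5, -0.5, -9.4]
gripper_width: 0.046
grip_force: 119.8
```

>>> jog_arm([
  {"claw": 0.0,"dx": 0,"dy": 0,"dz": 6,"roll": 0},
  {"claw": 0.0,"dx": 0,"dy": 0,"dz": 6,"roll": 0},
  {"claw": 0.0,"dx": 0,"dy": 0,"dz": 4,"roll": 0},
  {"claw": 0.0,"dx": 0,"dy": 0,"dz": 3,"roll": 0},
  {"claw": 0.0,"dx": 0,"dy": 0,"dz": 2,"roll": 0},
  {"claw": 0.0,"dx": 0,"dy": 0,"dz": 0,"roll": 0},
])

```text
time: 11.85
ee_pos: [0.3615, 0.0063, 0.0356]
ee_rot: [-2.634, -1.712, 0.0]
wrist_force: [-0.4, 0.3, -8.0]
gripper_width: 0.045
grip_force: 119.6
```

>>> jog_arm([
  {"claw": 0.0,"dx": 0,"dy": 0,"dz": 3,"roll": 0},
  {"claw": 0.0,"dx": 0,"dy": 0,"dz": 3,"roll": 0},
  {"claw": 0.0,"dx": 0,"dy": 0,"dz": 2,"roll": 0},
  {"claw": 0.0,"dx": 0,"dy": 0,"dz": 0,"roll": 0},
])

```text
time: 12.25
ee_pos: [0.3612, 0.0063, 0.0273]
ee_rot: [-2.633, -1.712, 0.001]
wrist_force: [-0.6, 0.1, -8.6]
gripper_width: 0.047
grip_force: 119.6
```

>>> jog_arm([
  {"claw": 0.0,"dx": 0,"dy": 0,"dz": 2,"roll": 0},
  {"claw": 0.0,"dx": 0,"dy": 0,"dz": 2,"roll": 0},
  {"claw": 0.0,"dx": 0,"dy": 0,"dz": 0,"roll": 0},
])

```text
time: 12.55
ee_pos: [0.3613, 0.0063, 0.0235]
ee_rot: [-2.634, -1.712, 0.001]
wrist_force: [-0.0, 0.0, -9.3]
gripper_width: 0.042
grip_force: 119.6
```

>>> jog_arm([
  {"claw": 0.0,"dx": 0,"dy": 0,"dz": 1,"roll": 0},
  {"claw": 0.0,"dx": 0,"dy": 0,"dz": 1,"roll": 0},
  {"claw": 0.0,"dx": 0,"dy": 0,"dz": 0,"roll": 0},
])

```text
time: 12.85
ee_pos: [0.3617, 0.0063, 0.0221]
ee_rot: [2.634, 1.712, 0.0]
wrist_force: [-1.7, 0.9, -6.2]
gripper_width: 0.048
grip_force: 119.9
```

Contact begins. A little lower, then release.

>>> jog_arm([
  {"claw": 0.0,"dx": 0,"dy": 0,"dz": 1,"roll": 0},
  {"claw": 0.0,"dx": 0,"dy": 0,"dz": 1,"roll": 0},
  {"claw": 0.0,"dx": 0,"dy": 0,"dz": 0,"roll": 0},
], grip_force=60)

```text
time: 13.15
ee_pos: [0.3617, 0.0064, 0.0207]
ee_rot: [2.634, 1.712, 0.001]
wrist_force: [-4.4, 2.3, 0.5]
gripper_width: 0.046
grip_force: 120.8
```

>>> jog_arm([
  {"claw": 0.0,"dx": 0,"dy": 0,"dz": 1,"roll": 0},
  {"claw": 0.0,"dx": 0,"dy": 0,"dz": 0,"roll": 0},
], grip_force=30)

```text
time: 13.35
ee_pos: [0.3617, 0.0064, 0.0206]
ee_rot: [2.634, 1.712, 0.001]
wrist_force: [-6.8, 1.5, 5.9]
gripper_width: 0.047
grip_force: 121.8
```

>>> jog_arm([
  {"claw": 0.45,"dx": 0,"dy": 0,"dz": 0,"roll": 0},
  {"claw": 0.45,"dx": 0,"dy": 0,"dz": 0,"roll": 0},
  {"claw": 0.45,"dx": 0,"dy": 0,"dz": 0,"roll": 0},
  {"claw": 0.45,"dx": 0,"dy": 0,"dz": -10,"roll": 0},
  {"claw": 0.45,"dx": 0,"dy": 0,"dz": -30,"roll": 0},
  {"claw": 0.45,"dx": 0,"dy": 0,"dz": -40,"roll": 0},
  {"claw": 0.45,"dx": 0,"dy": 0,"dz": -40,"roll": 0},
  {"claw": 0.45,"dx": 0,"dy": 0,"dz": -40,"roll": 0},
  {"claw": 0.45,"dx": 0,"dy": 0,"dz": -10,"roll": 0},
  {"claw": 0.45,"dx": 0,"dy": 0,"dz": 0,"roll": 0},
])

```text
time: 14.35
ee_pos: [0.3636, 0.0059, 0.1918]
ee_rot: [2.63, 1.71, 0.007]
wrist_force: [0.6, 0.3, 0.3]
gripper_width: 0.453
grip_force: 0.0
```

```bash
cat > meas.py <<'E'
# sleeve (red) blob in wrist and top images, rough pot pose
from h import *
import sys
z=float(sys.argv[1]); roi=[float(v) for v in sys.argv[2:4]]
s=observe(); w=get_image("wrist"); t=get_image("top")
print(s["time"],s["ee_pos"],yaw(s),s["wrist_force"].round(1),s["gripper_width"])
for n,g in(("w",w),("t",t)):
    b,gr,r=[g["img"][:,:,i].astype(int) for i in range(3)]
    m=((r>100)&(gr<60)&(b<60)).astype(np.uint8)
    k,l,st,ce=cv2.connectedComponentsWithStats(m)
    for i in range(1,k):
        if st[i,4]<8: continue
        P=wpx(w,s,*ce[i],z) if n=="w" else px(t,*ce[i],z)
        if np.hypot(P[0]-roi[0],P[1]-roi[1])<.15:
            q=np.argwhere(l==i)[:,::-1]; W=np.array([(wpx(w,s,*p,z) if n=="w" else px(t,*p,z))[:2] for p in q])
            W-=W.mean(0); v=np.linalg.svd(W,full_matrices=False)[2][0]
            print(n,st[i,4],ce[i].round(1),P.round(4),"axis yaw",np.arctan2(v[1],v[0]))
cv2.imwrite("pics/last_w.png",w["img"]); cv2.imwrite("pics/last_t.png",t["img"])
E
python3 meas.py .081 .516 -.063
```

```text
14.35 [0.36364193 0.00587314 0.19177879] -0.41800055230626626 [0.6 0.3 0.3] 0.4529177898234917
w 650 [472.5 188.9] [ 0.5162 -0.0636  0.081 ] axis yaw -1.997189066312808
t 61 [295.7 217.9] [ 0.5192 -0.0623  0.081 ] axis yaw 1.181794121582164
```

The pot stands at ≈(.420,−.021), handle direction −0.42, sleeve measured at (.517,−.063). The lift and the width readings both fit tips about 41 mm short of the reported TCP, so I'll grip the sleeve with TCP z ≈ 0.027.

>>> jog_arm([
  {"claw": 0.28,"dx": -0.5,"dy": 25,"dz": 0,"roll": 0},
  {"claw": 0.28,"dx": -0.6,"dy": 45,"dz": 0,"roll": 0},
  {"claw": 0.28,"dx": 0,"dy": 45,"dz": 0,"roll": 0},
  {"claw": 0.28,"dx": 0,"dy": 38,"dz": 0,"roll": 0},
  {"claw": 0.28,"dx": 0,"dy": 15,"dz": 0,"roll": 0},
  {"claw": 0.28,"dx": 0,"dy": 0,"dz": 20,"roll": 0},
  {"claw": 0.28,"dx": 0,"dy": 0,"dz": 25,"roll": 0},
  {"claw": 0.28,"dx": 0,"dy": 0,"dz": 20,"roll": 0},
  {"claw": 0.28,"dx": 0,"dy": 0,"dz": 5,"roll": 0},
  {"claw": 0.28,"dx": 0,"dy": 0,"dz": 0,"roll": 0},
  {"claw": 0.28,"dx": 0,"dy": 0,"dz": 0,"roll": 0},
])

```text
time: 15.55
ee_pos: [0.5146, -0.0629, 0.119]
ee_rot: [-2.634, -1.712, 0.0]
wrist_force: [0.2, -1.0, 0.8]
gripper_width: 0.281
grip_force: 0.0
```

```bash
python3 meas.py .081 .516 -.063
```

```text
15.55 [ 0.51463815 -0.06292139  0.11896422] -0.4179664267512842 [ 0.2 -1.   0.8] 0.2812360284822459
w 1626 [319.3 211.7] [ 0.5166 -0.0627  0.081 ] axis yaw -1.983802857450696
t 14 [302.2 220.7] [ 0.5097 -0.0845  0.081 ] axis yaw -1.8292665525254337
```

>>> jog_arm([
  {"claw": 0.28,"dx": 0,"dy": 1.8,"dz": 15,"roll": 0},
  {"claw": 0.28,"dx": 0,"dy": 0,"dz": 20,"roll": 0},
  {"claw": 0.28,"dx": 0,"dy": 0,"dz": 15,"roll": 0},
  {"claw": 0.28,"dx": 0,"dy": 0,"dz": 8,"roll": 0},
  {"claw": 0.28,"dx": 0,"dy": 0,"dz": 4,"roll": 0},
  {"claw": 0.28,"dx": 0,"dy": 0,"dz": 0,"roll": 0},
])

```text
time: 16.25
ee_pos: [0.516, -0.0636, 0.0562]
ee_rot: [-2.633, -1.712, 0.001]
wrist_force: [0.2, 0.1, 1.1]
gripper_width: 0.28
grip_force: 0.0
```

>>> jog_arm([
  {"claw": 0.28,"dx": 0,"dy": 0,"dz": 8,"roll": 0},
  {"claw": 0.28,"dx": 0,"dy": 0,"dz": 8,"roll": 0},
  {"claw": 0.28,"dx": 0,"dy": 0,"dz": 8,"roll": 0},
  {"claw": 0.28,"dx": 0,"dy": 0,"dz": 6,"roll": 0},
  {"claw": 0.28,"dx": 0,"dy": 0,"dz": 0,"roll": 0},
])

```text
time: 16.75
ee_pos: [0.5152, -0.0634, 0.0253]
ee_rot: [-2.632, -1.711, 0.003]
wrist_force: [-0.2, -0.1, 0.2]
gripper_width: 0.28
grip_force: 0.0
```

>>> jog_arm([
  {"claw": 0.1,"dx": 0,"dy": 0,"dz": 0,"roll": 0},
  {"claw": 0.0,"dx": 0,"dy": 0,"dz": 0,"roll": 0},
  {"claw": 0.0,"dx": 0,"dy": 0,"dz": 0,"roll": 0},
  {"claw": 0.0,"dx": 0,"dy": 0,"dz": 0,"roll": 0},
  {"claw": 0.0,"dx": 0,"dy": 0,"dz": 0,"roll": 0},
], grip_force=30)

```text
time: 17.25
ee_pos: [0.5157, -0.0635, 0.0266]
ee_rot: [-2.633, -1.712, 0.001]
wrist_force: [-2.8, 0.9, -1.8]
gripper_width: 0.169
grip_force: 29.3
```

>>> jog_arm([
  {"claw": 0,"dx": 0,"dy": -1.6,"dz": -10.5,"roll": 0},
  {"claw": 0,"dx": 0,"dy": -2.6,"dz": -10.3,"roll": 0},
  {"claw": 0,"dx": 0,"dy": -3.6,"dz": -10.0,"roll": 0},
  {"claw": 0,"dx": 0,"dy": -4.6,"dz": -9.5,"roll": 0},
  {"claw": 0,"dx": 0,"dy": -5.5,"dz": -9.0,"roll": 0},
  {"claw": 0,"dx": 0,"dy": 0,"dz": 0,"roll": 0},
])

```text
time: 17.85
ee_pos: [0.5004, -0.0563, 0.0781]
ee_rot: [2.632, 1.712, 0.003]
wrist_force: [-2.1, 1.2, -3.0]
gripper_width: 0.176
grip_force: 29.5
```

>>> jog_arm([
  {"claw": 0,"dx": 0,"dy": -6.4,"dz": -8.4,"roll": 0},
  {"claw": 0,"dx": 0,"dy": -7.2,"dz": -7.8,"roll": 0},
  {"claw": 0,"dx": 0,"dy": -8.0,"dz": -7.0,"roll": 0},
  {"claw": 0,"dx": 0,"dy": 0,"dz": 0,"roll": 0},
])

```text
time: 18.25
ee_pos: [0.48, -0.0473, 0.1008]
ee_rot: [2.633, 1.712, 0.002]
wrist_force: [-1.0, 1.2, -2.1]
gripper_width: 0.173
grip_force: 29.7
```

```bash
cat > f.py <<'E'
from h import *
s=observe(); d=np.array([np.cos(-.418),np.sin(-.418)])
x=(s["ee_pos"][:2]-[.5157,-.0635])@d*1000+105.5; z=(s["ee_pos"][2]-.0266)*1000+10.6
a=np.arctan2(z,x); r=np.hypot(x,z); F=np.array([-s["wrist_force"][:2]@d,-s["wrist_force"][2]])
lat=s["wrist_force"][:2]@[-d[1],d[0]]
print(f"t {s['time']:.2f} x {x:.1f} z {z:.1f} a {a:.3f} r {r:.1f}  lean {-F@[np.cos(a),np.sin(a)]:.2f}  across {F@[-np.sin(a),np.cos(a)]:.2f} lat {lat:.2f}")
E
python3 f.py
```

```text
t 18.25 x 66.3 z 84.8 a 0.907 r 107.6  lean -2.46  across 0.19 lat 0.66
```

>>> jog_arm([
  {"claw": 0,"dx": 0,"dy": -9.2,"dz": -5.4,"roll": 0},
  {"claw": 0,"dx": 0,"dy": 0,"dz": 0,"roll": 0},
])

```text
time: 18.45
ee_pos: [0.4724, -0.044, 0.1063]
ee_rot: [2.632, 1.711, 0.003]
wrist_force: [0.6, -0.8, 1.2]
gripper_width: 0.172
grip_force: 30.0
```

```bash
python3 f.py
```

```text
t 18.45 x 58.0 z 90.3 a 1.000 r 107.3  lean 1.41  across 0.07 lat -0.47
```

>>> jog_arm([
  {"claw": 0,"dx": 0,"dy": -3.2,"dz": -0.8,"roll": 0},
  {"claw": 0,"dx": 0,"dy": -3.1,"dz": -0.8,"roll": 0},
  {"claw": 0,"dx": 0,"dy": 0,"dz": 0,"roll": 0},
])

```text
time: 18.75
ee_pos: [0.4686, -0.0423, 0.1087]
ee_rot: [2.63, 1.709, 0.006]
wrist_force: [3.2, -1.0, 6.1]
gripper_width: 0.174
grip_force: 30.5
```

```bash
python3 f.py
```

```text
t 18.75 x 53.8 z 92.7 a 1.045 r 107.2  lean 6.95  across -0.16 lat 0.40
```

>>> jog_arm([
  {"claw": 0,"dx": 0,"dy": -3.8,"dz": -1.6,"roll": 0},
  {"claw": 0,"dx": 0,"dy": -3.7,"dz": -1.8,"roll": 0},
  {"claw": 0,"dx": 0,"dy": 0,"dz": 0,"roll": 0},
])

```text
time: 19.05
ee_pos: [0.4617, -0.0393, 0.1124]
ee_rot: [2.63, 1.709, 0.007]
wrist_force: [1.9, -2.0, 6.7]
gripper_width: 0.175
grip_force: 30.5
```

```bash
python3 f.py
```

```text
t 19.05 x 46.3 z 96.4 a 1.123 r 107.0  lean 7.17  across -0.61 lat -1.06
```

>>> jog_arm([
  {"claw": 0,"dx": 0,"dy": -3.8,"dz": -1.6,"roll": 0},
  {"claw": 0,"dx": 0,"dy": 0,"dz": 0,"roll": 0},
])

```text
time: 19.25
ee_pos: [0.4582, -0.0377, 0.114]
ee_rot: [2.63, 1.709, 0.006]
wrist_force: [1.8, -0.7, 6.8]
gripper_width: 0.172
grip_force: 30.6
```

```bash
python3 f.py
```

```text
t 19.25 x 42.5 z 98.0 a 1.162 r 106.8  lean 6.99  across -0.91 lat 0.13
```

>>> jog_arm([
  {"claw": 0,"dx": 0,"dy": -3.8,"dz": -1.1,"roll": 0},
  {"claw": 0,"dx": 0,"dy": 0,"dz": 0,"roll": 0},
])

```text
time: 19.45
ee_pos: [0.4549, -0.0363, 0.1154]
ee_rot: [2.629, 1.709, 0.007]
wrist_force: [3.1, -1.4, 7.3]
gripper_width: 0.175
grip_force: 30.6
```

```bash
python3 f.py
```

```text
t 19.45 x 38.9 z 99.4 a 1.198 r 106.7  lean 8.01  across 0.57 lat -0.04
```

>>> jog_arm([
  {"claw": 0,"dx": 0,"dy": -3.9,"dz": -1.3,"roll": 0},
  {"claw": 0,"dx": 0,"dy": 0,"dz": 0,"roll": 0},
])

```text
time: 19.65
ee_pos: [0.4512, -0.0347, 0.1167]
ee_rot: [2.629, 1.709, 0.007]
wrist_force: [1.8, -1.9, 8.1]
gripper_width: 0.173
grip_force: 30.6
```

```bash
python3 f.py
```

```text
t 19.65 x 34.9 z 100.7 a 1.237 r 106.6  lean 8.46  across -0.42 lat -1.01
```

>>> jog_arm([
  {"claw": 0,"dx": 0,"dy": -4.0,"dz": -1.1,"roll": 0},
  {"claw": 0,"dx": 0,"dy": 0,"dz": 0,"roll": 0},
])

```text
time: 19.85
ee_pos: [0.4475, -0.033, 0.1179]
ee_rot: [2.629, 1.709, 0.007]
wrist_force: [1.2, -1.2, 8.5]
gripper_width: 0.172
grip_force: 30.7
```

```bash
python3 f.py
```

```text
t 19.85 x 30.8 z 101.9 a 1.277 r 106.4  lean 8.57  across -0.96 lat -0.61
```

>>> jog_arm([
  {"claw": 0,"dx": 0,"dy": -3.9,"dz": -1.0,"roll": 0},
  {"claw": 0,"dx": 0,"dy": 0,"dz": 0,"roll": 0},
])

```text
time: 20.05
ee_pos: [0.4438, -0.0314, 0.1189]
ee_rot: [2.63, 1.709, 0.006]
wrist_force: [1.4, -1.1, 9.8]
gripper_width: 0.173
grip_force: 30.7
```

```bash
python3 f.py
```

```text
t 20.05 x 26.8 z 102.9 a 1.316 r 106.3  lean 9.92  across -0.77 lat -0.40
```

>>> jog_arm([
  {"claw": 0,"dx": 0,"dy": -4.0,"dz": -0.8,"roll": 0},
  {"claw": 0,"dx": 0,"dy": 0,"dz": 0,"roll": 0},
])

```text
time: 20.25
ee_pos: [0.4401, -0.0298, 0.1197]
ee_rot: [2.63, 1.709, 0.006]
wrist_force: [1.6, -1.2, 8.7]
gripper_width: 0.178
grip_force: 30.7
```

```bash
python3 f.py
```

```text
t 20.25 x 22.7 z 103.7 a 1.355 r 106.2  lean 8.92  across 0.06 lat -0.48
```

>>> jog_arm([
  {"claw": 0,"dx": 0,"dy": -4.1,"dz": -0.7,"roll": 0},
  {"claw": 0,"dx": 0,"dy": 0,"dz": 0,"roll": 0},
])

```text
time: 20.45
ee_pos: [0.4366, -0.0282, 0.1204]
ee_rot: [2.629, 1.709, 0.007]
wrist_force: [1.7, -1.6, 8.0]
gripper_width: 0.173
grip_force: 30.7
```

```bash
python3 f.py
```

```text
t 20.45 x 18.9 z 104.4 a 1.392 r 106.1  lean 8.26  across 0.77 lat -0.81
```

>>> jog_arm([
  {"claw": 0,"dx": 0,"dy": -4.1,"dz": -0.5,"roll": 0},
  {"claw": 0,"dx": 0,"dy": 0,"dz": 0,"roll": 0},
])

```text
time: 20.65
ee_pos: [0.433, -0.0267, 0.1209]
ee_rot: [2.629, 1.708, 0.007]
wrist_force: [1.2, -1.9, 9.3]
gripper_width: 0.173
grip_force: 30.7
```

```bash
python3 f.py
```

```text
t 20.65 x 15.0 z 104.9 a 1.429 r 106.0  lean 9.48  across 0.51 lat -1.24
```

>>> jog_arm([
  {"claw": 0,"dx": 0,"dy": -4.1,"dz": -0.4,"roll": 0},
  {"claw": 0,"dx": 0,"dy": 0,"dz": 0,"roll": 0},
])

```text
time: 20.85
ee_pos: [0.4291, -0.0249, 0.1213]
ee_rot: [2.629, 1.708, 0.007]
wrist_force: [1.0, -1.6, 8.9]
gripper_width: 0.17
grip_force: 30.7
```

```bash
python3 f.py
```

```text
t 20.85 x 10.7 z 105.3 a 1.469 r 105.8  lean 9.01  across 0.67 lat -1.00
```

>>> jog_arm([
  {"claw": 0,"dx": 0,"dy": -4.1,"dz": -0.3,"roll": 0},
  {"claw": 0,"dx": 0,"dy": 0,"dz": 0,"roll": 0},
])

```text
time: 21.05
ee_pos: [0.4249, -0.0231, 0.1215]
ee_rot: [2.63, 1.709, 0.006]
wrist_force: [-0.1, -1.5, 10.2]
gripper_width: 0.178
grip_force: 30.8
```

```bash
python3 f.py
```

```text
t 21.05 x 6.1 z 105.5 a 1.513 r 105.7  lean 10.24  across -0.09 lat -1.43
```

>>> jog_arm([
  {"claw": 0,"dx": 0,"dy": -4.1,"dz": -0.1,"roll": 0},
  {"claw": 0,"dx": 0,"dy": 0,"dz": 0,"roll": 0},
])

```text
time: 21.25
ee_pos: [0.4203, -0.0211, 0.1215]
ee_rot: [2.631, 1.71, 0.004]
wrist_force: [-1.3, -1.4, 10.8]
gripper_width: 0.173
grip_force: 30.9
```

```bash
python3 f.py
```

```text
t 21.25 x 1.1 z 105.5 a 1.560 r 105.5  lean 10.75  across -0.71 lat -1.80
```

>>> jog_arm([
  {"claw": 0,"dx": 0,"dy": -4.1,"dz": 0,"roll": 0},
  {"claw": 0,"dx": 0,"dy": 0,"dz": 0,"roll": 0},
])

```text
time: 21.45
ee_pos: [0.4156, -0.019, 0.1213]
ee_rot: [2.632, 1.711, 0.002]
wrist_force: [-3.6, 0.3, 10.9]
gripper_width: 0.175
grip_force: 30.9
```

```bash
python3 f.py
```

```text
t 21.45 x -4.0 z 105.3 a 1.609 r 105.3  lean 11.04  across -3.04 lat -1.17
```

Across-force has turned to −3 N: the lock is pulling the handle in. On to the firm stop.

>>> jog_arm([
  {"claw": 0,"dx": 0,"dy": -3,"dz": 0,"roll": 0},
  {"claw": 0,"dx": 0,"dy": 0,"dz": 0,"roll": 0},
])

```text
time: 21.65
ee_pos: [0.4123, -0.0176, 0.121]
ee_rot: [2.633, 1.712, 0.001]
wrist_force: [-4.4, 0.7, 11.6]
gripper_width: 0.174
grip_force: 30.9
```

```bash
python3 f.py
```

```text
t 21.65 x -7.6 z 105.0 a 1.643 r 105.2  lean 11.83  across -3.47 lat -1.11
```

>>> jog_arm([
  {"claw": 0,"dx": 0,"dy": -2,"dz": 0,"roll": 0},
  {"claw": 0,"dx": 0,"dy": 0,"dz": 0,"roll": 0},
])

```text
time: 21.85
ee_pos: [0.4103, -0.0167, 0.1207]
ee_rot: [2.634, 1.712, 0.0]
wrist_force: [-2.6, 0.4, 10.4]
gripper_width: 0.175
grip_force: 30.9
```

```bash
python3 f.py
```

```text
t 21.85 x -9.8 z 104.7 a 1.664 r 105.2  lean 10.54  across -1.60 lat -0.66
```

>>> jog_arm([
  {"claw": 0,"dx": 0,"dy": -1.5,"dz": 0,"roll": 0},
  {"claw": 0,"dx": 0,"dy": 0,"dz": 0,"roll": 0},
])

```text
time: 22.05
ee_pos: [0.4093, -0.0163, 0.1206]
ee_rot: [2.633, 1.712, 0.001]
wrist_force: [-1.7, -0.5, 9.2]
gripper_width: 0.174
grip_force: 30.7
```

```bash
python3 f.py
```

```text
t 22.05 x -10.9 z 104.6 a 1.675 r 105.1  lean 9.29  across -0.37 lat -1.12
```

>>> jog_arm([
  {"claw": 0,"dx": 0,"dy": -1,"dz": 0,"roll": 0},
  {"claw": 0,"dx": 0,"dy": 0,"dz": 0,"roll": 0},
])

```text
time: 22.25
ee_pos: [0.4089, -0.0161, 0.1205]
ee_rot: [2.633, 1.711, 0.002]
wrist_force: [-2.0, -0.5, 8.0]
gripper_width: 0.176
grip_force: 30.7
```

```bash
python3 f.py
```

```text
t 22.25 x -11.4 z 104.5 a 1.679 r 105.1  lean 8.08  across -0.74 lat -1.26
```

>>> jog_arm([
  {"claw": 0,"dx": 0,"dy": -1,"dz": 0.6,"roll": 0},
  {"claw": 0,"dx": 0,"dy": 0,"dz": 0,"roll": 0},
])

```text
time: 22.45
ee_pos: [0.4086, -0.0159, 0.1204]
ee_rot: [2.631, 1.71, 0.003]
wrist_force: [-1.2, -0.1, 9.9]
gripper_width: 0.174
grip_force: 30.8
```

```bash
python3 f.py
```

```text
t 22.45 x -11.7 z 104.4 a 1.682 r 105.1  lean 9.98  across 0.09 lat -0.59
```

>>> jog_arm([
  {"claw": 0,"dx": 0,"dy": -1,"dz": 0.2,"roll": 0},
  {"claw": 0,"dx": 0,"dy": 0,"dz": 0,"roll": 0},
])

```text
time: 22.65
ee_pos: [0.4082, -0.0158, 0.1204]
ee_rot: [2.631, 1.71, 0.004]
wrist_force: [0.5, -1.6, 9.3]
gripper_width: 0.181
grip_force: 30.7
```

```bash
python3 f.py
```

```text
t 22.65 x -12.1 z 104.4 a 1.686 r 105.1  lean 9.09  across 2.12 lat -1.23
```

>>> jog_arm([
  {"claw": 0,"dx": 0,"dy": -1,"dz": 0.5,"roll": 0},
  {"claw": 0,"dx": 0,"dy": 0,"dz": 0,"roll": 0},
])

```text
time: 22.85
ee_pos: [0.4079, -0.0156, 0.1203]
ee_rot: [2.63, 1.709, 0.006]
wrist_force: [-0.2, -1.1, 10.0]
gripper_width: 0.173
grip_force: 30.8
```

```bash
python3 f.py
```

```text
t 22.85 x -12.4 z 104.3 a 1.689 r 105.1  lean 9.92  across 1.50 lat -1.11
```

>>> jog_arm([
  {"claw": 0,"dx": 0,"dy": -1,"dz": 0.3,"roll": 0},
  {"claw": 0,"dx": 0,"dy": 0,"dz": 0,"roll": 0},
])

```text
time: 23.05
ee_pos: [0.4076, -0.0155, 0.1203]
ee_rot: [2.629, 1.708, 0.007]
wrist_force: [0.7, -1.7, 10.0]
gripper_width: 0.177
grip_force: 30.8
```

```bash
python3 f.py
```

```text
t 23.05 x -12.8 z 104.3 a 1.693 r 105.1  lean 9.74  across 2.58 lat -1.28
```

>>> jog_arm([
  {"claw": 0,"dx": 0,"dy": -1.2,"dz": 0.4,"roll": 0},
  {"claw": 0,"dx": 0,"dy": 0,"dz": 0,"roll": 0},
])

```text
time: 23.25
ee_pos: [0.4072, -0.0153, 0.1202]
ee_rot: [2.628, 1.707, 0.008]
wrist_force: [2.9, -2.7, 9.6]
gripper_width: 0.175
grip_force: 30.8
```

```bash
python3 f.py
```

```text
t 23.25 x -13.2 z 104.2 a 1.697 r 105.0  lean 9.04  across 4.92 lat -1.28
```

>>> jog_arm([
  {"claw": 0,"dx": 0,"dy": -1.2,"dz": 0.4,"roll": 0},
  {"claw": 0,"dx": 0,"dy": 0,"dz": 0,"roll": 0},
])

```text
time: 23.45
ee_pos: [0.4067, -0.015, 0.1201]
ee_rot: [2.627, 1.706, 0.01]
wrist_force: [3.0, -3.6, 10.5]
gripper_width: 0.172
grip_force: 30.9
```

```bash
python3 f.py
```

```text
t 23.45 x -13.8 z 104.1 a 1.702 r 105.0  lean 9.83  across 5.56 lat -2.06
```

5.6 N across: seated. Relieving the forces, then letting go.

>>> jog_arm([
  {"claw": 0,"dx": 0,"dy": 2,"dz": 0,"roll": 0},
  {"claw": 0,"dx": 0,"dy": 1.5,"dz": -0.8,"roll": 0},
  {"claw": 0,"dx": 0,"dy": 0.5,"dz": -0.8,"roll": 0},
  {"claw": 0,"dx": 0,"dy": 0,"dz": 0,"roll": 0},
])

```text
time: 23.85
ee_pos: [0.4081, -0.0157, 0.1204]
ee_rot: [2.631, 1.709, 0.005]
wrist_force: [0.4, -1.3, 8.6]
gripper_width: 0.172
grip_force: 30.8
```

```bash
python3 f.py
```

```text
t 23.85 x -12.2 z 104.4 a 1.687 r 105.1  lean 8.45  across 1.89 lat -1.00
```

>>> jog_arm([
  {"claw": 0.35,"dx": 0,"dy": 0,"dz": 0,"roll": 0},
  {"claw": 0.35,"dx": 0,"dy": 0,"dz": 0,"roll": 0},
  {"claw": 0.35,"dx": 0,"dy": 0,"dz": 0,"roll": 0},
  {"claw": 0.35,"dx": 0,"dy": 0,"dz": -10,"roll": 0},
  {"claw": 0.35,"dx": 0,"dy": 0,"dz": -20,"roll": 0},
  {"claw": 0.35,"dx": 0,"dy": 0,"dz": -30,"roll": 0},
  {"claw": 0.35,"dx": 0,"dy": 0,"dz": -20,"roll": 0},
  {"claw": 0.35,"dx": 0,"dy": 0,"dz": 0,"roll": 0},
  {"claw": 0.35,"dx": 0,"dy": 0,"dz": 0,"roll": 0},
])

```text
time: 24.75
ee_pos: [0.4066, -0.0148, 0.1981]
ee_rot: [2.634, 1.712, 0.001]
wrist_force: [0.6, 0.4, -1.1]
gripper_width: 0.349
grip_force: 0.0
```

```bash
python3 meas.py .174 .406 -.015
python3 - <<'E'
from h import *
w=cv2.imread("pics/last_w.png"); t=cv2.imread("pics/last_t.png")
cv2.imwrite("pics/v9.png",np.hstack([w[60:,150:500],cv2.resize(t[150:260,150:340],None,fx=2.2,fy=3.0909,interpolation=cv2.INTER_CUBIC)]))
E
```

```text
24.75 [ 0.40661173 -0.01483178  0.19811651] -0.4179968758753535 [ 0.6  0.4 -1.1] 0.3486068882059673
w 1788 [321.1 219.5] [ 0.4094 -0.0157  0.174 ] axis yaw -1.9936604198816075
t 18 [286.7 251.9] [ 0.4013 -0.0409  0.174 ] axis yaw 2.807336028975459
```

View pics/v9.png

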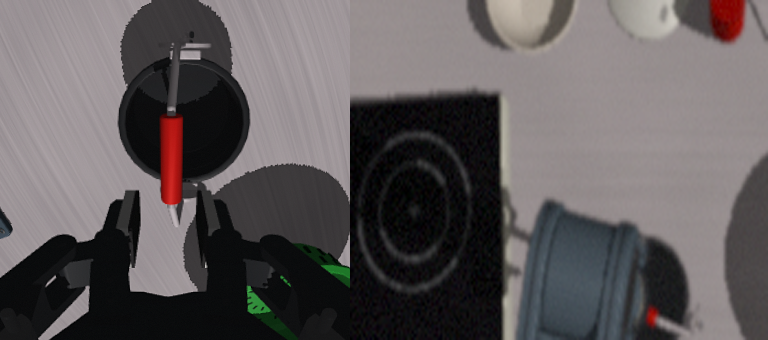

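Released, the handle stays up (red sleeve ≈(321,219) in the wrist image, rim centre ≈(334,179)), and the pot stands flat. Next: pot centre and the hob ring centre from both fixed cameras.

Run:
```python
from h import *
s=observe(); w=get_image("wrist")
c=wpx(w,s,334,179,.08); print("pot c",c, [wpx(w,s,*p,.08)[:2].round(4) for p in((268,179),(400,179))])
sl=wpx(w,s,321.1,219.5,.1735); d=np.array([np.cos(-.42),np.sin(-.42)]); print("sleeve",sl,"x_pot",(sl-c)[:2]@d,"y_pot",(sl-c)[:2]@[-d[1],d[0]])
for n in("top","scene"):
    g=get_image(n); gray=cv2.cvtColor(g["img"],cv2.COLOR_BGR2GRAY).astype(float)
    a=np.linspace(0,2*np.pi,240,endpoint=False)
    best=[]
    for x in np.arange(.49,.545,.001):
        for y in np.arange(.315,.37,.001):
            q=proj(g,np.c_[x+.0865*np.cos(a),y+.0865*np.sin(a),0*a+.0625]).astype(np.float32)
            v=cv2.remap(gray.astype(np.float32),q[:,:1],q[:,1:],cv2.INTER_LINEAR)
            best.append((np.minimum(v,90).mean(),x,y))
    best.sort(reverse=True); print(n,np.round(best[:3],3))
```

```text
pot c [ 0.42307892 -0.0161772   0.08      ] [array([0.3629, 0.0107]), array([ 0.4849, -0.0429])]
sleeve [ 0.40856594 -0.01511879  0.1735    ] x_pot -0.01368322656499884 y_pot -0.004951397312244463
top [[41.622  0.519  0.341]
 [41.404  0.519  0.342]
 [41.083  0.52   0.341]]
scene [[70.32   0.516  0.343]
 [70.11   0.517  0.343]
 [69.833  0.517  0.342]]
```

>>> jog_arm([
  {"claw": 0.35,"dx": 0,"dy": 2,"dz": 10,"roll": 0},
  {"claw": 0.35,"dx": 0,"dy": 0,"dz": 20,"roll": 0},
  {"claw": 0.35,"dx": 0,"dy": 0,"dz": 20,"roll": 0},
  {"claw": 0.35,"dx": 0,"dy": 0,"dz": 15,"roll": 0},
  {"claw": 0.35,"dx": 0,"dy": 0,"dz": 10,"roll": 0},
  {"claw": 0.35,"dx": 0,"dy": 0,"dz": 3,"roll": 0},
  {"claw": 0.35,"dx": 0,"dy": 0,"dz": 0,"roll": 0},
  {"claw": 0.1,"dx": 0,"dy": 0,"dz": 0,"roll": 0},
  {"claw": 0,"dx": 0,"dy": 0,"dz": 0,"roll": 0},
  {"claw": 0,"dx": 0,"dy": 0,"dz": 0,"roll": 0},
  {"claw": 0,"dx": 0,"dy": 0,"dz": 0,"roll": 0},
  {"claw": 0,"dx": 0,"dy": 0,"dz": 0,"roll": 0},
], grip_force=60)

```text
time: 26.2
ee_pos: [0.4088, -0.0158, 0.1206]
ee_rot: [2.633, 1.712, 0.002]
wrist_force: [1.0, -0.6, 2.9]
gripper_width: 0.16
grip_force: 58.7
```

```bash
python3 f.py
```

```text
t 26.20 x -11.6 z 104.6 a 1.681 r 105.3  lean 2.78  across 1.47 lat -0.13
```

>>> jog_arm([
  {"claw": 0,"dx": 0,"dy": 0,"dz": -2,"roll": 0},
  {"claw": 0,"dx": 0,"dy": 0,"dz": -2,"roll": 0},
  {"claw": 0,"dx": 0,"dy": 0,"dz": -2,"roll": 0},
  {"claw": 0,"dx": 0,"dy": 0,"dz": -3,"roll": 0},
  {"claw": 0,"dx": 0,"dy": 0,"dz": -3,"roll": 0},
  {"claw": 0,"dx": 0,"dy": 0,"dz": -4,"roll": 0},
  {"claw": 0,"dx": 0,"dy": 0,"dz": -4,"roll": 0},
  {"claw": 0,"dx": 0,"dy": 0,"dz": 0,"roll": 0},
])

```text
time: 27.0
ee_pos: [0.4088, -0.0158, 0.1408]
ee_rot: [2.633, 1.712, 0.002]
wrist_force: [0.1, 0.1, -7.9]
gripper_width: 0.164
grip_force: 58.6
```

```bash
python3 f.py
```

```text
t 27.00 x -11.6 z 124.8 a 1.663 r 125.3  lean -7.92  across -0.66 lat 0.09
```

>>> jog_arm([
  {"claw": 0,"dx": 0,"dy": 0,"dz": -5,"roll": 0},
  {"claw": 0,"dx": 0,"dy": 0,"dz": -10,"roll": 0},
  {"claw": 0,"dx": 0,"dy": 0,"dz": -15,"roll": 0},
  {"claw": 0,"dx": 0,"dy": 0,"dz": -15,"roll": 0},
  {"claw": 0,"dx": 0,"dy": 0,"dz": -15,"roll": 0},
  {"claw": 0,"dx": 0,"dy": 0,"dz": -15,"roll": 0},
  {"claw": 0,"dx": 0,"dy": 0,"dz": -10,"roll": 0},
  {"claw": 0,"dx": 0,"dy": 0,"dz": -5,"roll": 0},
  {"claw": 0,"dx": 0,"dy": 0,"dz": 0,"roll": 0},
  {"claw": 0,"dx": 0,"dy": 0,"dz": 0,"roll": 0},
])

```text
time: 28.0
ee_pos: [0.408, -0.0156, 0.2294]
ee_rot: [-2.634, -1.712, 0.001]
wrist_force: [-0.6, -0.2, -9.1]
gripper_width: 0.162
grip_force: 58.7
```

Run:
```python
from h import *
s=observe(); w=get_image("wrist"); print(s["time"],s["ee_pos"],s["wrist_force"],s["moment"],s["gripper_width"])
cv2.imwrite("pics/w10.png",w["img"])
```

```text
28.0 [ 0.40802153 -0.01561246  0.22935594] [-0.64476987 -0.17608115 -9.12947519] [ 0.00489634 -0.02944351 -0.0124401 ] 0.16232675252564394
```

>>> jog_arm([
  {"claw": 0,"dx": 5,"dy": -0.8,"dz": 0,"roll": 0},
  {"claw": 0,"dx": 10,"dy": -1.6,"dz": 0,"roll": 0},
  {"claw": 0,"dx": 15,"dy": -2.3,"dz": 0,"roll": 0},
  {"claw": 0,"dx": 20,"dy": -3.1,"dz": 0,"roll": 0},
  {"claw": 0,"dx": 20,"dy": -3.1,"dz": 0,"roll": 0},
  {"claw": 0,"dx": 20,"dy": -3.1,"dz": 0,"roll": 0},
  {"claw": 0,"dx": 20,"dy": -3.1,"dz": 0,"roll": 0},
  {"claw": 0,"dx": 20,"dy": -3.1,"dz": 0,"roll": 0},
  {"claw": 0,"dx": 20,"dy": -3.1,"dz": 0,"roll": 0},
  {"claw": 0,"dx": 20,"dy": -3.1,"dz": 0,"roll": 0},
  {"claw": 0,"dx": 20,"dy": -3.1,"dz": 0,"roll": 0},
  {"claw": 0,"dx": 20,"dy": -3.1,"dz": 0,"roll": 0},
])

```text
time: 29.25
ee_pos: [0.4633, 0.1915, 0.2292]
ee_rot: [-2.632, -1.713, 0.001]
wrist_force: [0.6, 0.6, -7.8]
gripper_width: 0.16
grip_force: 58.7
```

>>> jog_arm([
  {"claw": 0,"dx": 20,"dy": -3.1,"dz": 0,"roll": 0},
  {"claw": 0,"dx": 20,"dy": -3.1,"dz": 0,"roll": 0},
  {"claw": 0,"dx": 20,"dy": -3.1,"dz": 0,"roll": 0},
  {"claw": 0,"dx": 20,"dy": -3.1,"dz": 0,"roll": 0},
  {"claw": 0,"dx": 20,"dy": -3.2,"dz": 0,"roll": 0},
  {"claw": 0,"dx": 20,"dy": -3.2,"dz": 0,"roll": 0},
  {"claw": 0,"dx": 16.4,"dy": -2.6,"dz": 0,"roll": 0},
  {"claw": 0,"dx": 12,"dy": -1.9,"dz": 0,"roll": 0},
  {"claw": 0,"dx": 8,"dy": -1.2,"dz": 0,"roll": 0},
  {"claw": 0,"dx": 5,"dy": -0.8,"dz": 0,"roll": 0},
  {"claw": 0,"dx": 0,"dy": 0,"dz": 0,"roll": 0},
  {"claw": 0,"dx": 0,"dy": 0,"dz": 0,"roll": 0},
])

```text
time: 30.45
ee_pos: [0.5058, 0.347, 0.2297]
ee_rot: [2.634, 1.712, -0.001]
wrist_force: [-0.2, -0.3, -8.8]
gripper_width: 0.167
grip_force: 58.7
```

>>> jog_arm([
  {"claw": 0,"dx": 0,"dy": 0,"dz": 0,"roll": 0},
  {"claw": 0,"dx": 0,"dy": 0,"dz": 5,"roll": 0},
  {"claw": 0,"dx": 0,"dy": 0,"dz": 8,"roll": 0},
  {"claw": 0,"dx": 0,"dy": 0,"dz": 8,"roll": 0},
  {"claw": 0,"dx": 0,"dy": 0,"dz": 5,"roll": 0},
  {"claw": 0,"dx": 0,"dy": 0,"dz": 3,"roll": 0},
  {"claw": 0,"dx": 0,"dy": 0,"dz": 0,"roll": 0},
  {"claw": 0,"dx": 0,"dy": 0,"dz": 0,"roll": 0},
])

```text
time: 31.25
ee_pos: [0.506, 0.3473, 0.2009]
ee_rot: [2.634, 1.712, 0.0]
wrist_force: [-0.4, -0.0, -9.1]
gripper_width: 0.163
grip_force: 58.7
```

Run:
```python
from h import *
s=observe(); w=get_image("wrist"); print(s["time"],s["ee_pos"],s["wrist_force"],yaw(s),s["joints"].round(2))
d=np.array([np.cos(-.418),np.sin(-.418)]); h=np.array([.518,.342])
p=s["ee_pos"][:2]+.0125*d; print("pot centre if flat, minus hob",p-h, "in tool x,y",(p-h)@[-d[1],d[0]],(p-h)@d)
im=w["img"].copy(); a=np.linspace(0,2*np.pi,90)
q=wproj(w,s,np.c_[h[0]+.088*np.cos(a),h[1]+.088*np.sin(a),0*a+.0625]).astype(int)
cv2.polylines(im,[q.reshape(-1,1,2)],True,(0,255,255),1); cv2.imwrite("pics/w11o.png",im)
```

```text
31.25 [0.50599375 0.34731997 0.20089658] [-3.59406739e-01 -8.54010061e-03 -9.09148014e+00] -0.41797092331682645 [ 0.49  0.29  0.39  1.67 -0.    2.48]
pot centre if flat, minus hob [-0.00058246  0.00024581] in tool x,y -1.1799251866900434e-05 -0.0006320947715678443
```

View pics/w11o.png

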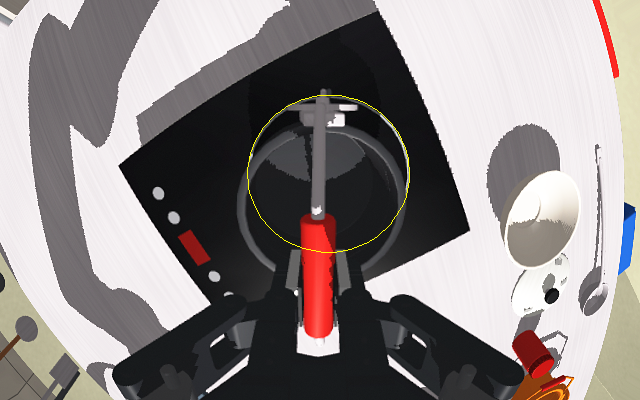

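The pot hangs over the ring (yellow = predicted outer ring; rim ≈(325,200)), handle still locked. It hangs with its +x foot edge low, so I'll shift 14 mm to +x, touch down, and roll it flat onto the centre.

>>> jog_arm([
  {"claw": 0,"dx": 0,"dy": 3,"dz": 0,"roll": 0},
  {"claw": 0,"dx": 0,"dy": 5,"dz": 0,"roll": 0},
  {"claw": 0,"dx": 0,"dy": 4,"dz": 2,"roll": 0},
  {"claw": 0,"dx": 0,"dy": 2,"dz": 2,"roll": 0},
  {"claw": 0,"dx": 0,"dy": 0,"dz": 2,"roll": 0},
  {"claw": 0,"dx": 0,"dy": 0,"dz": 2,"roll": 0},
  {"claw": 0,"dx": 0,"dy": 0,"dz": 0,"roll": 0},
  {"claw": 0,"dx": 0,"dy": 0,"dz": 0,"roll": 0},
])

```text
time: 32.1
ee_pos: [0.5185, 0.3417, 0.1926]
ee_rot: [-2.634, -1.712, 0.001]
wrist_force: [0.3, -0.3, -9.1]
gripper_width: 0.166
grip_force: 58.6
```

>>> jog_arm([
  {"claw": 0,"dx": 0,"dy": 0,"dz": 1,"roll": 0},
  {"claw": 0,"dx": 0,"dy": 0,"dz": 1,"roll": 0},
  {"claw": 0,"dx": 0,"dy": 0,"dz": 0,"roll": 0},
])

```text
time: 32.4
ee_pos: [0.5188, 0.342, 0.1914]
ee_rot: [-2.633, -1.712, -0.001]
wrist_force: [-0.3, 0.1, -6.8]
gripper_width: 0.164
grip_force: 58.8
```

>>> jog_arm([
  {"claw": 0,"dx": 0,"dy": -2,"dz": 0.7,"roll": 0},
  {"claw": 0,"dx": 0,"dy": -2,"dz": 0.7,"roll": 0},
  {"claw": 0,"dx": 0,"dy": -2,"dz": 0.7,"roll": 0},
  {"claw": 0,"dx": 0,"dy": -2,"dz": 0.8,"roll": 0},
  {"claw": 0,"dx": 0,"dy": 0,"dz": 0,"roll": 0},
])

```text
time: 32.9
ee_pos: [0.5111, 0.3454, 0.1886]
ee_rot: [-2.633, -1.713, -0.001]
wrist_force: [-2.2, 1.5, -2.8]
gripper_width: 0.165
grip_force: 59.2
```

>>> jog_arm([
  {"claw": 0,"dx": 0,"dy": -2,"dz": 0.8,"roll": 0},
  {"claw": 0,"dx": 0,"dy": -2,"dz": 0.8,"roll": 0},
  {"claw": 0,"dx": 0,"dy": -2,"dz": 0.8,"roll": 0},
  {"claw": 0,"dx": 0,"dy": 0,"dz": 0,"roll": 0},
  {"claw": 0,"dx": 0,"dy": 0,"dz": 0,"roll": 0},
])

```text
time: 33.4
ee_pos: [0.5059, 0.3475, 0.1855]
ee_rot: [-2.634, -1.712, -0.0]
wrist_force: [-2.2, 0.6, -2.3]
gripper_width: 0.164
grip_force: 59.3
```

>>> jog_arm([
  {"claw": 0,"dx": 0,"dy": 0,"dz": 1,"roll": 0},
  {"claw": 0,"dx": 0,"dy": 0,"dz": 1,"roll": 0},
  {"claw": 0,"dx": 0,"dy": 0,"dz": 0,"roll": 0},
])

```text
time: 33.7
ee_pos: [0.5069, 0.3473, 0.1842]
ee_rot: [2.634, 1.711, 0.003]
wrist_force: [-0.1, 1.0, -0.0]
gripper_width: 0.164
grip_force: 59.5
```

Run:
```python
from h import *
s=observe(); w=get_image("wrist"); print(s["time"],s["ee_pos"],s["wrist_force"].round(2))
cv2.imwrite("pics/w12.png",w["img"])
# angle of handle/pot: rim fit by Hough-free check of sleeve vs earlier locked picture
```

```text
33.7 [0.50687554 0.34728591 0.18421746] [-0.07  1.   -0.03]
```

>>> jog_arm([
  {"claw": 0,"dx": 0,"dy": 0,"dz": 0.7,"roll": 0},
  {"claw": 0,"dx": 0,"dy": 0,"dz": 0,"roll": 0},
])

```text
time: 33.95
ee_pos: [0.5068, 0.3474, 0.1841]
ee_rot: [2.634, 1.712, 0.004]
wrist_force: [-1.1, -0.4, 4.3]
gripper_width: 0.162
grip_force: 60.0
```

>>> jog_arm([
  {"claw": 0.35,"dx": 0,"dy": 0,"dz": 0,"roll": 0},
  {"claw": 0.35,"dx": 0,"dy": 0,"dz": 0,"roll": 0},
  {"claw": 0.35,"dx": 0,"dy": 0,"dz": 0,"roll": 0},
  {"claw": 0.35,"dx": 0,"dy": 0,"dz": -5,"roll": 0},
  {"claw": 0.35,"dx": 0,"dy": 0,"dz": -15,"roll": 0},
  {"claw": 0.35,"dx": 0,"dy": 0,"dz": -20,"roll": 0},
  {"claw": 0.35,"dx": 0,"dy": 0,"dz": -20,"roll": 0},
  {"claw": 0.35,"dx": 0,"dy": 0,"dz": -20,"roll": 0},
  {"claw": 0.35,"dx": 0,"dy": 0,"dz": 0,"roll": 0},
  {"claw": 0.35,"dx": 0,"dy": 0,"dz": 0,"roll": 0},
])

```text
time: 34.95
ee_pos: [0.5068, 0.3471, 0.263]
ee_rot: [2.633, 1.711, 0.002]
wrist_force: [-0.5, -0.8, -0.9]
gripper_width: 0.353
grip_force: 0.0
```

```bash
python3 meas.py .2365 .506 .347
python3 - <<'E'
from h import *
s=observe(); w=get_image("wrist"); im=w["img"]
g=cv2.cvtColor(im,cv2.COLOR_BGR2GRAY).astype(np.float32); e=cv2.magnitude(cv2.Sobel(g,5,1,0),cv2.Sobel(g,5,0,1))
a=np.linspace(0,2*np.pi,360); B=[]
for x in np.arange(.50,.537,.001):
  for y in np.arange(.325,.36,.001):
    v=0
    for r in(.068,.060):
      q=wproj(w,s,np.c_[x+r*np.cos(a),y+r*np.sin(a),0*a+.1425]).astype(np.float32)
      v+=np.minimum(cv2.remap(e,q[:,:1],q[:,1:],cv2.INTER_LINEAR),60).mean()
    B.append((v,x,y))
B.sort(reverse=True); print(np.round(B[:4],3))
E
```

```text
34.95 [0.50683146 0.34713997 0.26298307] -0.41837000401182217 [-0.5 -0.8 -0.9] 0.35287350469420276
w 1887 [302.7 216.7] [0.498  0.3528 0.2365] axis yaw -1.9887605284977108
w 400 [208.5 227.8] [0.428  0.3734 0.2365] axis yaw -1.5174804382887979
t 112 [155.6 217.5] [0.4998 0.352  0.2365] axis yaw 1.1454274625404037
[[111.146   0.511   0.346]
 [108.689   0.511   0.345]
 [107.208   0.512   0.346]
 [103.427   0.512   0.345]]
```

The handle holds and the pot stands flat, but its centre is at ≈(.511,.346), about 8–9 mm short of the ring's centre along pot +x. I'll mend it with a gentle push on the rim band using the shut fingers.

>>> jog_arm([
  {"claw": 0.35,"dx": 0,"dy": -10,"dz": -5,"roll": 0},
  {"claw": 0.35,"dx": 0,"dy": -30,"dz": 0,"roll": 0},
  {"claw": 0.0,"dx": 0,"dy": -40,"dz": 0,"roll": 0},
  {"claw": 0.0,"dx": 0,"dy": -26,"dz": 0,"roll": 0},
  {"claw": 0.0,"dx": 0,"dy": -4,"dz": 0,"roll": 0},
  {"claw": 0.0,"dx": 0,"dy": 0,"dz": 30,"roll": 0},
  {"claw": 0.0,"dx": 0,"dy": 0,"dz": 40,"roll": 0},
  {"claw": 0.0,"dx": 0,"dy": 0,"dz": 40,"roll": 0},
  {"claw": 0.0,"dx": 0,"dy": 0,"dz": 40,"roll": 0},
  {"claw": 0.0,"dx": 0,"dy": 0,"dz": 35,"roll": 0},
  {"claw": 0.0,"dx": 0,"dy": 0,"dz": 15,"roll": 0},
  {"claw": 0.0,"dx": 0,"dy": 0,"dz": 0,"roll": 0},
])

```text
time: 36.3
ee_pos: [0.4035, 0.3902, 0.0646]
ee_rot: [2.634, 1.711, -0.01]
wrist_force: [-0.5, -0.3, 0.1]
gripper_width: -0.002
grip_force: 0.0
```

>>> jog_arm([
  {"claw": 0.0,"dx": 0,"dy": 5,"dz": 0,"roll": 0},
  {"claw": 0.0,"dx": 0,"dy": 5,"dz": 0,"roll": 0},
  {"claw": 0.0,"dx": 0,"dy": 4,"dz": 0,"roll": 0},
  {"claw": 0.0,"dx": 0,"dy": 2,"dz": 0,"roll": 0},
  {"claw": 0.0,"dx": 0,"dy": 0,"dz": 0,"roll": 0},
])

```text
time: 36.8
ee_pos: [0.4211, 0.3856, 0.0688]
ee_rot: [-2.635, -1.711, -0.003]
wrist_force: [0.7, -0.4, 1.3]
gripper_width: -0.001
grip_force: 0.0
```

```bash
cat > rim.py <<'E'
from h import *
s=observe(); w=get_image("wrist"); t=get_image("top")
d=np.array([np.cos(-.418),np.sin(-.418)]); f=s["wrist_force"]
print(s["time"],s["ee_pos"],f.round(1),"push",-f[:2]@d)
a=np.linspace(0,2*np.pi,360)
g=cv2.cvtColor(w["img"],cv2.COLOR_BGR2GRAY).astype(np.float32); e=cv2.magnitude(cv2.Sobel(g,5,1,0),cv2.Sobel(g,5,0,1)); B=[]
for x in np.arange(.50,.537,.001):
  for y in np.arange(.325,.36,.001):
    v=0
    for r in(.068,.060):
      q=wproj(w,s,np.c_[x+r*np.cos(a),y+r*np.sin(a),0*a+.1425]).astype(np.float32)
      v+=np.minimum(cv2.remap(e,q[:,:1],q[:,1:],cv2.INTER_LINEAR),60).mean()
    B.append((v,x,y))
B.sort(reverse=True); print("rim",np.round(B[:2],3),"off pot x",(np.array(B[0][1:])-[.518,.342])@d,"pot y",(np.array(B[0][1:])-[.518,.342])@[-d[1],d[0]])
b,gr,r=[t["img"][:,:,i].astype(int) for i in range(3)]
m=((r>100)&(gr<60)&(b<60)).astype(np.uint8); k,l,st,ce=cv2.connectedComponentsWithStats(m)
for i in range(1,k):
    P=px(t,*ce[i],.2365)
    if st[i,4]>8 and np.hypot(P[0]-.5,P[1]-.35)<.06: print("top sleeve",st[i,4],P)
E
python3 rim.py
```

```text
36.8 [0.42111197 0.38564656 0.06878393] [ 0.7 -0.4  1.3] push -0.7850306206201558
rim [[69.526  0.51   0.347]
 [67.974  0.51   0.346]] off pot x -0.009340888380358623 pot y 0.0013220454854812726
top sleeve 109 [0.49957245 0.35153622 0.2365    ]
```

>>> jog_arm([
  {"claw": 0.0,"dx": 0,"dy": 3,"dz": 0,"roll": 0},
  {"claw": 0.0,"dx": 0,"dy": 3,"dz": 0,"roll": 0},
  {"claw": 0.0,"dx": 0,"dy": 3,"dz": 0,"roll": 0},
  {"claw": 0.0,"dx": 0,"dy": 0,"dz": 0,"roll": 0},
])

```text
time: 37.3
ee_pos: [0.4287, 0.3816, 0.0677]
ee_rot: [2.634, 1.712, 0.0]
wrist_force: [-0.8, 0.5, -0.3]
gripper_width: 0.003
grip_force: 0.0
```

>>> jog_arm([
  {"claw": 0.0,"dx": 0,"dy": 2,"dz": 0,"roll": 0},
  {"claw": 0.0,"dx": 0,"dy": 2,"dz": 0,"roll": 0},
  {"claw": 0.0,"dx": 0,"dy": 2,"dz": 0,"roll": 0},
  {"claw": 0.0,"dx": 0,"dy": 0,"dz": 0,"roll": 0},
])

```text
time: 37.7
ee_pos: [0.4341, 0.3793, 0.0678]
ee_rot: [2.634, 1.712, 0.0]
wrist_force: [-0.6, -0.8, 0.5]
gripper_width: -0.003
grip_force: 0.0
```

```bash
python3 rim.py
```

```text
37.7 [0.43409635 0.3792699  0.06781214] [-0.6 -0.8  0.5] push 0.1923137402032952
rim [[65.9    0.51   0.347]
 [63.769  0.51   0.346]] off pot x -0.009340888380358623 pot y 0.0013220454854812726
top sleeve 112 [0.499701   0.35184514 0.2365    ]
```

>>> jog_arm([
  {"claw": 0.0,"dx": 0,"dy": 2,"dz": 0,"roll": 0},
  {"claw": 0.0,"dx": 0,"dy": 2,"dz": 0,"roll": 0},
  {"claw": 0.0,"dx": 0,"dy": 0,"dz": 0,"roll": 0},
])

```text
time: 38.1
ee_pos: [0.4364, 0.3782, 0.0678]
ee_rot: [-2.632, -1.712, 0.002]
wrist_force: [-3.7, 1.9, 1.0]
gripper_width: 0.0
grip_force: 2.0
```

>>> jog_arm([
  {"claw": 0.0,"dx": 0,"dy": 2,"dz": 0,"roll": 0},
  {"claw": 0.0,"dx": 0,"dy": 2,"dz": 0,"roll": 0},
  {"claw": 0.0,"dx": 0,"dy": 0,"dz": 0,"roll": 0},
])

```text
time: 38.4
ee_pos: [0.4395, 0.3769, 0.0678]
ee_rot: [-2.631, -1.712, 0.003]
wrist_force: [-3.9, 1.4, 1.7]
gripper_width: 0.0
grip_force: 2.8
```

```bash
python3 rim.py
```

```text
38.4 [0.43946718 0.37692876 0.06784006] [-3.9  1.4  1.7] push 4.133283724693234
rim [[63.17   0.513  0.345]
 [59.04   0.514  0.345]] off pot x -0.005787313555114669 pot y 0.0007120405991136108
top sleeve 107 [0.50230268 0.34983989 0.2365    ]
```

Pot slides with 4 N, moved about 3.5 mm. Pushing 6 mm more.

>>> jog_arm([
  {"claw": 0.0,"dx": 0,"dy": 1.5,"dz": 0,"roll": 0},
  {"claw": 0.0,"dx": 0,"dy": 1.5,"dz": 0,"roll": 0},
  {"claw": 0.0,"dx": 0,"dy": 1.5,"dz": 0,"roll": 0},
  {"claw": 0.0,"dx": 0,"dy": 1.5,"dz": 0,"roll": 0},
  {"claw": 0.0,"dx": 0,"dy": 0,"dz": 0,"roll": 0},
])

```text
time: 39.0
ee_pos: [0.4448, 0.3746, 0.0678]
ee_rot: [-2.63, -1.712, 0.003]
wrist_force: [-4.9, 2.5, 0.8]
gripper_width: -0.005
grip_force: 2.9
```

```bash
python3 rim.py
```

```text
39.0 [0.44478792 0.37460214 0.06784478] [-4.9  2.5  0.8] push 5.4923715937826705
rim [[61.817  0.518  0.343]
 [61.135  0.519  0.342]] off pot x -0.0004059334608757633 pot y 0.0009139026344974758
top sleeve 108 [0.50721236 0.34681192 0.2365    ]
```

Centred within 1 mm. Retreating.

>>> jog_arm([
  {"claw": 0.0,"dx": 0,"dy": -5,"dz": 0,"roll": 0},
  {"claw": 0.0,"dx": 0,"dy": -15,"dz": 0,"roll": 0},
  {"claw": 0.0,"dx": 0,"dy": -20,"dz": 0,"roll": 0},
  {"claw": 0.0,"dx": 0,"dy": -10,"dz": -20,"roll": 0},
  {"claw": 0.0,"dx": 0,"dy": 0,"dz": -40,"roll": 0},
  {"claw": 0.0,"dx": 0,"dy": 0,"dz": -40,"roll": 0},
  {"claw": 0.0,"dx": 0,"dy": 0,"dz": -30,"roll": 0},
  {"claw": 0.0,"dx": 0,"dy": 0,"dz": 0,"roll": 0},
  {"claw": 0.0,"dx": 0,"dy": 0,"dz": 0,"roll": 0},
])

```text
time: 40.0
ee_pos: [0.4012, 0.3946, 0.1988]
ee_rot: [2.634, 1.712, 0.004]
wrist_force: [-0.0, -0.2, -0.3]
gripper_width: 0.001
grip_force: 0.0
```

```bash
python3 rim.py
python3 - <<'E'
from h import *
t=get_image("top")["img"]; o=cv2.imread("pics/top0.png")
for n,(u,v) in dict(bowl=(232,146),lid=(286,143),tin=(321,153),colander_edge=(425,241)).items():
    print(n,np.abs(t[v-20:v+20,u-20:u+20].astype(int)-o[v-20:v+20,u-20:u+20]).mean().round(2))
g=lambda i: cv2.moments((((i[:,:,1].astype(int)-i[:,:,2])>30)&((i[:,:,1].astype(int)-i[:,:,0])>20)).astype(np.uint8),True)
for i in(o,t):
    m=((i[:,:,1].astype(int)-i[:,:,2]>30)&(i[:,:,1].astype(int)-i[:,:,0]>20)).astype(np.uint8); print("green box",cv2.boundingRect(m[:, 335:450]))
E
```

```text
40.0 [0.40115732 0.39457562 0.19879152] [-0.  -0.2 -0.3] push -0.05318463139220988
rim [[102.234   0.519   0.342]
 [ 97.06    0.519   0.343]] off pot x 0.0009139026344974758 pot y 0.0004059334608757633
top sleeve 105 [0.50754958 0.34705446 0.2365    ]
bowl 1.22
lid 1.2
tin 1.67
colander_edge 9.57
green box (12, 198, 89, 88)
green box (12, 198, 89, 88)
```

The pot is centred with its handle up, the colander's outline is unchanged, and the bystanders are untouched.

```bash
python3 -c "
from station import *
print(hand_in())"
```

```text
the job is handed in; nothing more can be done
None
```

The job is handed in at 40 s of the allowed 72 s: the pot stands within about 1 mm of the ring's centre with its handle locked upright, after a gentle push on its rim because I first set it down about 9 mm off. The colander and bystanders show no movement in the camera image.

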